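# Change over the dies of a die press

### The arm

A 6-joint arm with a two-finger parallel gripper is mounted at the origin on the work surface. World frame = base frame: x ahead of the robot, y to its left, z up, the work surface at z = 0. Lengths are in m, angles in rad, forces in N, time in s.
With the tool pointing down it reaches from about 0.325 to 0.925 m from the base axis. Payload 3.1 kg.
Tool frame: the origin (TCP) lies midway between the tips of the shut fingers; the grasp point (between the pads) lies 19 mm behind it; y points along the fingers, z is the direction in which the jaws open and shut, and the axes are right-handed (so a half turn about y gives the same grasp; the last joint's range is limited). The gripper opens to 85 mm and grips with 20 to 120 N. Pads are 22 mm wide; open, the fingers measure 114 mm over their backs; the gripper's body (76 mm by 85 mm) begins 54 mm behind the grasp point. The pads swing forward as they close: fully open they stand 13 mm farther back than shut.
Start: joints at [-1.444, 0.217, 1.613, -0, 1.311, -0.112], TCP at [0.148, -0.607, 0.231] pointing down, gripper open.
Joint ranges: [-2.75, 2.75], [-0.78, 2.1], [0.31, 2.55], [-1.13, 4.27], [0.13, 2.63], [-2.58, 2.58]. Speed limits (rad/s): [2.79, 2.79, 3.14, 3.14, 3.14, 3.14].

### API

Orientations are given as a 3x3 rotation matrix whose columns are the frame's x, y, z axes.
In Python, from rig import bot gives the robot as it stands.
- The arm moves only by the tool send_rows, never from a script. Its argument "targets" is a list of rows, each a list of 7 numbers: the shift along the tool's x, y, z in mm, then the turn, a rotation vector about the tool's x, y, z in rad, then the closure, from 0 (fully open) to 1 (shut). A call has 1 to 5 rows; each row shifts and turns the pose as measured when the row begins, along the tool's axes as they then stand; what a row does not reach is not made up. A row lasts 1/10 s, in which the tool goes at most 50 mm and 8.59 degrees, less where a joint would pass 70% of its speed; a pose out of reach is approached as far as the arm can. A call with a gripper value outside its range is refused whole. The fingers move at their own pace and stop on an object; the grip force is fixed at half the most. Time passes only in rows, so rows that do not move let the fingers close. It gives the time, the measured TCP pose, the force and the opening at its end, in the units of the state.
- bot.read_state(): the state, without advancing time (a new reading comes with each control period).
- bot.camera(name): name is "scene" or "top" or "wrist"; returns a dict with "image" (384x512x3 uint8, red, green, blue), "fx", "fy", "cx", "cy" (pixels), "world_from_camera" (4x4, takes a point from camera to world coordinates); the wrist camera has in their place "hand_eye" (4x4, takes a point from camera to tool coordinates, whose origin is the TCP and whose axes are the tool frame's). Camera axes: x right, y up, looking along -z (the intrinsics and any distortion apply to the point x, -y, -z); pixel columns grow to the right and rows downward; lengths in m; the calibration is good to about 2 mm. A picture is of the moment at which its call begins: read the wrist's pose just before it. There is no depth.
- bot.hand_in(): hands the job in, once; it reports no verdict.
The state is a dict: "time_s": time; "joints": joint angles; "joint_velocities": joint speeds; "effort": joint torques, N m; "position": TCP position; "ee_rot": TCP orientation; "contact_force": force on the tool from outside, world axes, zero at the start; "torque": the same for the moment, N m; "grip_width": finger opening in m.
Only numpy, scipy, OpenCV 4.12 (cv2) and the standard library are available. Lean on these libraries where they do the work, as an engineer would, in place of code of your own. Each camera call takes 0.05 s, during which the arm holds its last target.

### The job

Press the red mushroom stop so that it locks down, clear every old cutting die off the white pad and lay each flat in a free compartment of the blue tray, then turn the click wrench clockwise until the bolt is tight and the handle breaks over, stopping as soon as it clicks and letting it spring straight. Next lay the purple-handled die from the tray flat in the middle of the pad, and only then twist the red mushroom clockwise so that it comes up again. The black-handled die stays in the tray, and leave the other things on the bench where they are.

Things in the scene. Friction and masses are not known exactly. Their poses are not given: they have to be found in the camera images.
- die_red_grip (a point): loose cutting die, 0.35 kg: open rectangular steel band 78 (its x) by 62 mm (y), 19 mm high; upright red grip plate on it 60 mm long (x), 14 mm thick (y), from 19 to 53 mm above the underside. This point: middle of the plate, 36 mm above the underside; z up. Old die: starts on the pad, or is absent (None from the start)
- die_green_grip (a point): loose cutting die, 0.35 kg: open hexagonal steel band 78 (its x) by 62 mm (y), 19 mm high; upright green grip plate on it 60 mm long (x), 14 mm thick (y), from 19 to 53 mm above the underside. This point: middle of the plate, 36 mm above the underside; z up. Old die: starts on the pad, or is absent (None from the start)
- die_yellow_grip (a point): loose cutting die, 0.35 kg: open eight-sided steel band 78 (its x) by 62 mm (y), 19 mm high; upright yellow grip plate on it 60 mm long (x), 14 mm thick (y), from 19 to 53 mm above the underside. This point: middle of the plate, 36 mm above the underside; z up. Old die: starts on the pad, or is absent (None from the start)
- die_orange_grip (a point): loose cutting die, 0.35 kg: open house-shaped (point towards its +x) steel band 78 (its x) by 62 mm (y), 19 mm high; upright orange grip plate on it 60 mm long (x), 14 mm thick (y), from 19 to 53 mm above the underside. This point: middle of the plate, 36 mm above the underside; z up. Old die: starts on the pad, or is absent (None from the start)
- die_purple_grip (a point): loose cutting die, 0.35 kg: open tapered (narrow towards its +x) steel band 78 (its x) by 62 mm (y), 19 mm high; upright purple grip plate on it 60 mm long (x), 14 mm thick (y), from 19 to 53 mm above the underside. This point: middle of the plate, 36 mm above the underside; z up. The next job's die: starts in the tray
- die_black_grip (a point): loose cutting die, 0.35 kg: open rectangular steel band 78 (its x) by 62 mm (y), 19 mm high; upright black grip plate on it 60 mm long (x), 14 mm thick (y), from 19 to 53 mm above the underside. This point: middle of the plate, 36 mm above the underside; z up. A spare die: starts in the tray and stays there
- bed: the fixed press bed: a white cutting pad 260 mm (x) by 300 mm (y), top 12 mm above the table, in an olive frame; a dark steel clamp strip 270 x 36 mm, 25 mm high, runs along its right side (its y = -175 mm). Origin: centre of the pad at table height. The old dies start on the pad, at any yaw within 0.7 rad of the bed's
- bolt_axis (a point): on the axis (vertical) of the clamp bolt on the strip, at the height of the click wrench's centre line, 70 mm above the table
- break_hinge (a point): the break-over hinge (vertical axis) of the click wrench, 45 mm from the bolt axis, at the same height
- wrench_grip (a point): centre of the black grip of the click wrench (permanently seated on the clamp bolt, level). The grip is a round bar of 28 mm diameter, 100 mm long, its centre 170 mm from the bolt axis and 125 mm from the break-over hinge while the wrench is straight; a 20 mm shank between. The handle's end is 220 mm from the bolt axis. Free height under it: 30 mm over the strip, 56 mm over the table
- bolt (a joint): turn of the clamp bolt with the wrench, rad: 0 loose, grows clockwise seen from above (tightening), pulls up tight at 0.95. Starts anywhere from 0 to 0.4. Turns with 0.5 N m of friction and stays where it is left; at 0 the wrench points 0.9 rad counter-clockwise of the bed's -x direction (away from the pad), at 0.95 about along -x
- wrench (a joint): bend of the click wrench at its break-over hinge, rad: 0 straight (held by a spring up to 1.7 N m at the hinge, about 14 N at the grip centre), grows clockwise to 0.5 at most. Once the bolt is tight it gives way, with less force the further it bends (about 0.5 N m at 0.5); it springs back straight when let go. The click counts from 0.12; over 0.42 is forcing it
- tray: fixed blue die tray, 296 mm (x) by 210 mm (y), walls and dividers 4 mm thick and 24 mm high from the table, floor 4 mm: six equal compartments, three along x and two along y, each 93 x 99 mm, centres at x = -97, 0, +97 and y = +-51 mm of its origin, which is the centre of the tray's underside at table height. The purple and the black die start in two opposite corner compartments
- stop_box: fixed yellow stop box, 85 x 85 mm, 40 mm high, carrying the red mushroom stop button in its middle on a green stem with a low black collar (4 mm, radius 30 mm). Origin: centre of the underside
- stop_mid (a point): middle of the red mushroom head (radius 22 mm, 24 mm high, slightly domed to 14.5 mm above this point), on its vertical axis; 78 mm above the table when up, 68 mm when down
- stop (a joint): how far the mushroom head is pressed, m: 0 up (running), 0.010 fully down (stopped). Push-to-lock: pressing takes 6 to 12 N up to the snap at half travel; the head then stays down. While sinking it turns 0.7 rad counter-clockwise seen from above. Twist-to-release: turned clockwise by 0.7 rad it rises 10 mm; past half-way it pops up by itself
- mallet: bystander: hammer 180 mm long, lying right of the bed at the far side
- oil_bottle: bystander: white bottle, 150 mm high, at the far left
- tape_roll: bystander: cardboard-coloured ring, 100 mm across and 30 mm high, left of the tray
- rivet_tin: bystander: steel tin, 66 mm across and 50 mm high, between robot, bed and tray
- steel_rule: bystander: flat aluminium rule, 240 x 30 x 4 mm, beyond the bed
- mug: bystander: blue mug, 90 mm high, left of the tray
- cork_block: bystander: brown cork block 70 x 45 x 30 mm, between robot and bed
Not all that is in view belongs to the job. What is shaped like the part that bears die_purple_grip but pink is not meant.

How it is judged:
On the way, in this order (a step that is already met when the one before it is completed fails the run):
1. the stop is locked down (value of joint stop above 0.007 m), for 0.2 s.
2. every die lies flat in the tray, the stop still down (x of die_red_grip in the frame of tray between -0.13 and 0.13 m and y of die_red_grip in the frame of tray between -0.09 and 0.09 m and z of each of die_red_grip, die_green_grip, die_yellow_grip, die_orange_grip in the frame of tray below 0.048 m and angle between each of die_red_grip, die_green_grip, die_yellow_grip, die_orange_grip's own z axis and vertical below 0.12 rad and x of die_green_grip in the frame of tray between -0.13 and 0.13 m and y of die_green_grip in the frame of tray between -0.09 and 0.09 m and x of die_yellow_grip in the frame of tray between -0.13 and 0.13 m and y of die_yellow_grip in the frame of tray between -0.09 and 0.09 m and x of die_orange_grip in the frame of tray between -0.13 and 0.13 m and y of die_orange_grip in the frame of tray between -0.09 and 0.09 m and value of joint stop above 0.007 m), for 0.2 s.
3. the bolt is tight and the wrench has broken over, the stop still down and the dies in the tray (all of step 2 and value of joint bolt above 0.87 rad and value of joint wrench above 0.12 rad), for 0.05 s.
4. the purple-handled die lies flat in the middle of the pad, the wrench is straight and the stop still down (x of die_purple_grip in the frame of bed between -0.07 and 0.07 m and y of die_purple_grip in the frame of bed between -0.09 and 0.09 m and z of die_purple_grip in the frame of bed below 0.056 m and angle between die_purple_grip's own z axis and vertical below 0.12 rad and value of joint stop above 0.007 m and value of joint wrench below 0.06 rad), for 0.2 s.
5. the stop is up again, the purple-handled die on the pad (value of joint stop below 0.003 m and x of die_purple_grip in the frame of bed between -0.07 and 0.07 m and y of die_purple_grip in the frame of bed between -0.09 and 0.09 m and z of die_purple_grip in the frame of bed below 0.056 m and angle between die_purple_grip's own z axis and vertical below 0.12 rad and value of joint wrench below 0.06 rad), for 0.2 s.
At the end, for the whole second after the job is handed in: The old dies and the black-handled one lie flat (0.12 rad) on the tray floor; the purple-handled one lies flat on the pad, within 70 mm (x) and 90 mm (y) of its centre; the bolt is at 0.87 rad or more, the wrench straight (under 0.06 rad), the stop up (under 3 mm) (all of step 5 and x of die_red_grip in the frame of tray between -0.13 and 0.13 m and y of die_red_grip in the frame of tray between -0.09 and 0.09 m and z of each of die_red_grip, die_green_grip, die_yellow_grip, die_orange_grip, die_black_grip in the frame of tray below 0.048 m and angle between each of die_red_grip, die_green_grip, die_yellow_grip, die_orange_grip, die_black_grip's own z axis and vertical below 0.12 rad and x of die_green_grip in the frame of tray between -0.13 and 0.13 m and y of die_green_grip in the frame of tray between -0.09 and 0.09 m and x of die_yellow_grip in the frame of tray between -0.13 and 0.13 m and y of die_yellow_grip in the frame of tray between -0.09 and 0.09 m and x of die_orange_grip in the frame of tray between -0.13 and 0.13 m and y of die_orange_grip in the frame of tray between -0.09 and 0.09 m and x of die_black_grip in the frame of tray between -0.13 and 0.13 m and y of die_black_grip in the frame of tray between -0.09 and 0.09 m and value of joint bolt above 0.87 rad); the robot touches nothing.
It fails at once if the wrench is forced on far past its click (over 0.42 rad) (value of joint wrench above 0.42 rad).
It fails at once if the bolt is torqued to the click while dies are still on the pad or the stop is up (value of joint wrench above 0.12 rad and (value of joint stop below 0.005 m or y of any of die_red_grip, die_green_grip, die_yellow_grip, die_orange_grip, die_purple_grip, die_black_grip in the frame of tray below -0.12 m)).
It fails at once if a bystander is moved more than 50 mm (distance of any of mallet, oil_bottle, tape_roll, rivet_tin, steel_rule, mug, cork_block from where it was at the start of the episode above 0.05 m).
Of die_red, die_green, die_yellow, die_orange only 2 to 4 are there at a start; the rules pass over those that are not, and their reading is None.
At some moment in a run one of die_red, die_green, die_yellow, die_orange, die_purple, die_black may be knocked a few centimetres aside while the robot is not near it.
Once in a run the grip may slacken for a moment while it holds something.
It also fails if it takes over 210 s, if anything falls off the work surface, if the arm or the gripper's body presses on something with over 40 N, if the wrist force passes 120 N, or if a joint passes its speed limit or range.

## Working session

There is one attempt and no reset: what is moved stays moved. The work goes in short steps, Python scripts to look and compute and a tool call to move; the robot and the scene stay as the last step left them, time stands still between calls to the robot, and variables do not carry over. Pictures are saved under pics/ and viewed, and the job is handed in when it is done.

Besides the shell and the picture viewer there is one more tool, called after "Call:" as a command line: name --pt "numbers of a row" for each row, then --argument value for the rest. send_rows: Moves the arm, as the interface text tells. Its arguments: {"type":"object","properties":{"targets":{"type":"array","items":{"type":"array","items":{"type":"number"}}}},"required":["targets"]}

```bash
ls; mkdir -p pics; python3 - <<'E'
from rig import bot
import cv2,numpy as np
np.set_printoptions(precision=4,suppress=True)
print(bot.read_state())
for n in ["scene","top","wrist"]:
    c=bot.camera(n); print(n,{k:v for k,v in c.items() if k!='image'})
    cv2.imwrite(f"pics/{n}0.png",c["image"][:,:,::-1])
E
```

```text
pics
{'time_s': 0.0, 'joints': array([-1.4442,  0.2178,  1.6149, -0.    ,  1.3113, -0.1122]), 'joint_velocities': array([-0.0004, -0.0009,  0.0009, -0.001 ,  0.0005, -0.0008]), 'effort': array([ -0.0003, -39.6844, -30.3854,  -0.0001,   0.0098,   0.    ]), 'position': array([ 0.1478, -0.6064,  0.2299]), 'ee_rot': array([[-0.9716, -0.0003,  0.2365],
       [-0.2365,  0.0024, -0.9716],
       [-0.0003, -1.    , -0.0024]]), 'contact_force': array([-1.0513, -0.5554,  0.3379]), 'torque': array([-0.0351,  0.01  , -0.0569]), 'grip_width': 0.08523598817302036}
scene {'fx': 429.2707396049891, 'fy': 429.2707396049891, 'cx': 257.6338792007824, 'cy': 200.528554238164, 'world_from_camera': array([[-0.3049, -0.578 ,  0.757 ,  1.4323],
       [ 0.9524, -0.1826,  0.2442,  0.4045],
       [-0.0029,  0.7954,  0.6061,  0.8196],
       [ 0.    ,  0.    ,  0.    ,  1.    ]])}
top {'fx': 365.4650628524258, 'fy': 365.4650628524258, 'cx': 254.45722516316488, 'cy': 196.47581872733986, 'world_from_camera': array([[ 0.0024,  0.997 , -0.0769,  0.4158],
       [-0.9999,  0.0016, -0.0109,  0.0883],
       [-0.0108,  0.077 ,  0.997 ,  1.3492],
       [ 0.    ,  0.    ,  0.    ,  1.    ]])}
wrist {'fx': 273.9478844143402, 'fy': 273.9478844143402, 'cx': 257.3277341012081, 'cy': 195.5108392104893, 'hand_eye': array([[-0.0022, -0.9563, -0.2924, -0.0747],
       [-0.0004,  0.2924, -0.9563, -0.1429],
       [ 1.    , -0.002 , -0.001 , -0.0001],
       [ 0.    ,  0.    ,  0.    ,  1.    ]])}
```

View pics/top0.png

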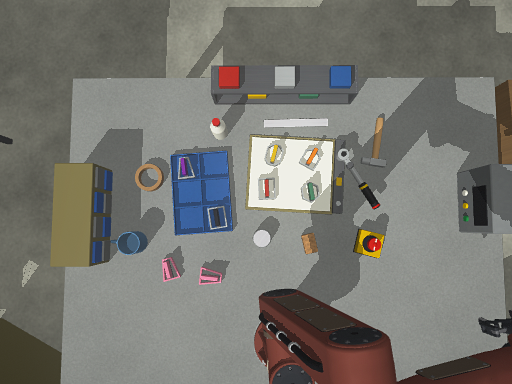

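View pics/scene0.png

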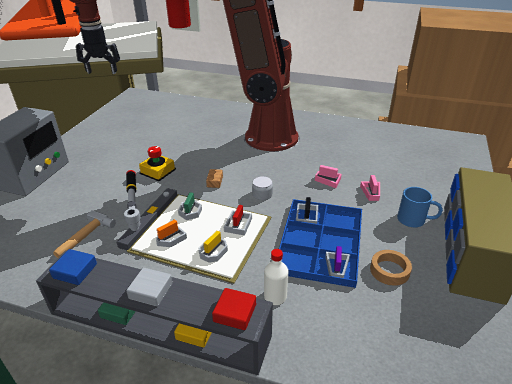

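View pics/wrist0.png

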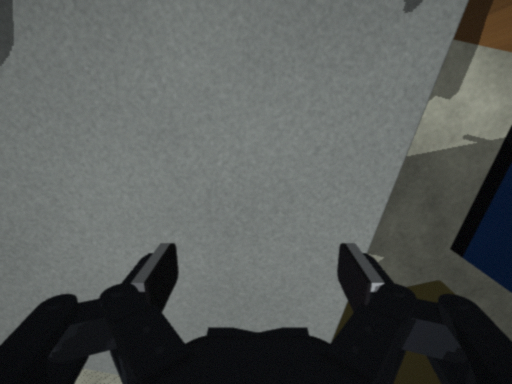

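```bash
cat > h.py <<'E'
from rig import bot
import cv2,numpy as np
np.set_printoptions(precision=4,suppress=True)
def cam(n,save=None,st=None):
    if n=="wrist":
        s=bot.read_state(); c=bot.camera(n)
        T=np.eye(4);T[:3,:3]=s["ee_rot"];T[:3,3]=s["position"]
        c["world_from_camera"]=T@c["hand_eye"]
    else: c=bot.camera(n)
    if save: cv2.imwrite(f"pics/{save}.png",c["image"][:,:,::-1])
    return c
def ray(c,u,v):
    d=np.array([(u-c["cx"])/c["fx"],-(v-c["cy"])/c["fy"],-1.])
    W=c["world_from_camera"]; return W[:3,3],W[:3,:3]@d
def onz(c,u,v,z):
    o,d=ray(c,u,v); return o+d*(z-o[2])/d[2]
def proj(c,p):
    W=np.linalg.inv(c["world_from_camera"]); q=W[:3,:3]@np.asarray(p)+W[:3,3]
    return c["cx"]+c["fx"]*q[0]/-q[2], c["cy"]-c["fy"]*q[1]/-q[2]
HUE={"red":[(0,6),(174,180)],"orange":[(9,18)],"yellow":[(22,34)],"green":[(50,90)],"blue":[(105,125)],"purple":[(130,158)]}
def mask(c,col,smin=110,vmin=50):
    h=cv2.cvtColor(c["image"],cv2.COLOR_RGB2HSV); m=np.zeros(h.shape[:2],np.uint8)
    for a,b in HUE[col]: m|=cv2.inRange(h,(a,smin,vmin),(b,255,255))
    return m
def blobs(m,amin=15):
    n,l,s,ce=cv2.connectedComponentsWithStats(m)
    return [(s[i],ce[i],(l==i).astype(np.uint8)) for i in range(1,n) if s[i][4]>=amin]
def show():
    s=bot.read_state();print("t",round(s["time_s"],2),"p",s["position"],"j",s["joints"],"F",s["contact_force"],"w",round(s["grip_width"],4));print(s["ee_rot"]);return s
E
python3 - <<'E'
from h import *
c=cam("top")
for k in HUE:
    for s,ce,m in blobs(mask(c,k)):
        p=np.argwhere(m)[:,::-1].astype(np.float32); r=cv2.minAreaRect(p)
        print(k,s,ce,"rect",[np.round(x,1) for x in r],"world z.053",onz(c,*ce,0.053)[:2])
im=cv2.resize(c["image"][110:290,140:400],None,fx=3,fy=3,interpolation=cv2.INTER_CUBIC); cv2.imwrite("pics/topz.png",im[:,:,::-1])
E
```

```text
red [219  66  21  23 456] [228.614   77.0943] rect [array([229.,  77.]), array([20., 22.]), np.float64(0.0)] world z.053 [0.953  0.1979]
red [212 118   8   8  52] [215.4808 121.5962] rect [array([215.5, 121.5]), array([7., 7.]), np.float64(90.0)] world z.053 [0.7874 0.2442]
red [265 179   4  18  65] [266.4308 187.8   ] rect [array([266.5, 187.5]), array([17.,  3.]), np.float64(90.0)] world z.053 [0.5469 0.0599]
red [372 204   8   5  19] [375.8421 205.9474] rect [array([375.8, 206. ]), array([2.2, 7.5]), np.float64(59.0)] world z.053 [ 0.4829 -0.327 ]
red [367 238  14  13 136] [373.3382 243.8824] rect [array([373.5, 244. ]), array([12., 13.]), np.float64(90.0)] world z.053 [ 0.3496 -0.3152]
red [286 290  87  39 290] [332.5448 309.7414] rect [array([329.8, 309.7]), array([92. ,  9.1]), np.float64(24.2)] world z.053 [ 0.1224 -0.1692]
red [ 255  295  257   89 7650] [357.6391 355.9154] rect [array([383., 339.]), array([ 88., 256.]), np.float64(90.0)] world z.053 [-0.0324 -0.2529]
orange [ 495   80   17   84 1096] [504.2263 122.1505] rect [array([503. , 121.5]), array([83., 16.]), np.float
[... 2356 characters left out ...]
08   7  18  80] [221.3875 216.5125] rect [array([221.4, 216.5]), array([17.6,  4.4]), np.float64(81.3)] world z.053 [0.4444 0.2196]
blue [210 210   7  18  58] [212.2586 218.4655] rect [array([212.7, 218.3]), array([17.3,  4.1]), np.float64(81.3)] world z.053 [0.4374 0.2519]
blue [102 217   9  20 155] [106.1677 226.2645] rect [array([106.3, 226.5]), array([ 7.8, 19.5]), np.float64(3.8)] world z.053 [0.4089 0.6288]
blue [ 92 241  10  22 187] [ 96.5561 251.385 ] rect [array([ 96.5, 251.5]), array([21.,  9.]), np.float64(90.0)] world z.053 [0.3204 0.6599]
purple [181 158   6  18  76] [183.1974 166.3816] rect [array([183.5, 166.5]), array([17.,  5.]), np.float64(90.0)] world z.053 [0.6237 0.3584]
```

View pics/topz.png

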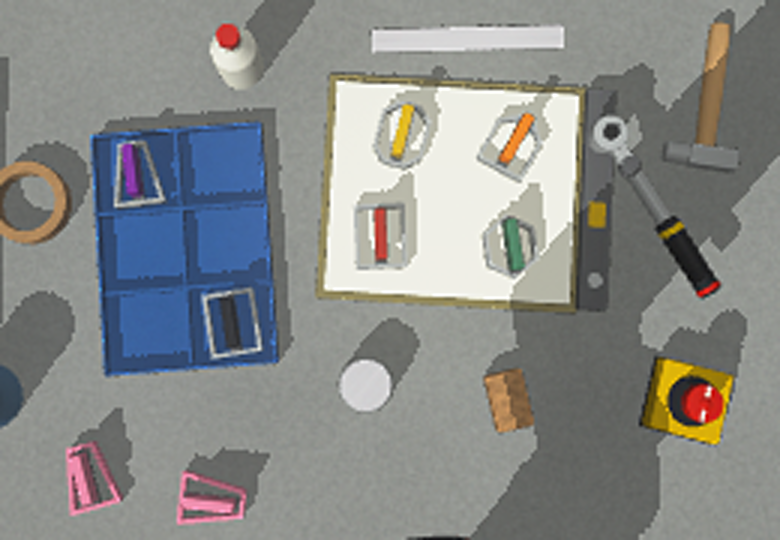

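```bash
cat > land.py <<'E'
from h import *
c=cam("top"); s=cam("scene")
def quad(m):
    k=cv2.morphologyEx(m,cv2.MORPH_CLOSE,np.ones((7,7),np.uint8))
    ct=max(cv2.findContours(k,cv2.RETR_EXTERNAL,cv2.CHAIN_APPROX_NONE)[0],key=cv2.contourArea)
    hull=cv2.convexHull(ct)
    for e in np.arange(2,15,.5):
        q=cv2.approxPolyDP(hull,e,True)
        if len(q)==4: return q[:,0,:].astype(float)
def rep(n,c,q,z):
    P=np.array([onz(c,u,v,z)[:2] for u,v in q]); print(n,"px",q.tolist()); print(" corners",P.tolist()," mid",P.mean(0)," sides",np.linalg.norm(np.roll(P,-1,0)-P,axis=1))
    e=np.roll(P,-1,0)-P; a=np.arctan2(e[:,1],e[:,0]); a=(a+np.pi/4)%(np.pi/2)-np.pi/4; print(" yaws",a)
for n,cc in (("top",c),("scene",s)):
    t=max(blobs(mask(cc,"blue",100,30)),key=lambda b:b[0][4] if (170<b[1][0]<230 if n=="top" else 280<b[1][0]<360) else 0)
    rep(n+" tray",cc,quad(t[2]),0.024)
    h=cv2.cvtColor(cc["image"],cv2.COLOR_RGB2HSV); m=cv2.inRange(h,(15,0,200),(40,60,255))
    b=max(blobs(m),key=lambda b:b[0][4]); rep(n+" pad",cc,quad(b[2]),0.012)
E
python3 land.py
```

```text
top tray px [[226.0, 151.0], [232.0, 230.0], [175.0, 234.0], [170.0, 156.0]]
 corners [[0.6855184115996309, 0.2077911102555529], [0.39641147860154125, 0.18366317470727017], [0.3814781279163372, 0.38986291478523005], [0.6668554567724959, 0.41376496423320874]]  mid [0.5326 0.2988]  sides [0.2901 0.2067 0.2864 0.2068]
 yaws [0.0833 0.0723 0.0836 0.0904]
top pad px [[252.0, 137.0], [332.0, 142.0], [309.0, 209.0], [248.0, 206.0]]
 corners [[0.7406770693352887, 0.11258968220705703], [0.721799992455165, -0.1838263597863445], [0.4733801623734295, -0.0965125553034584], [0.48394265614371923, 0.1264974913971923]]  mid [ 0.6049 -0.0103]  sides [0.297  0.2633 0.2233 0.2571]
 yaws [-0.0636 -0.338  -0.0473 -0.0541]
scene tray px [[293.0, 199.0], [361.0, 209.0], [355.0, 287.0], [288.0, 275.0]]
 corners [[0.39858271958675906, 0.1851113023130409], [0.38559522749367536, 0.3900606112201151], [0.6961304231223894, 0.41338737633503764], [0.7072890485849762, 0.2493047017730722]]  mid [0.5469 0.3095]  sides [0.2054 0.3114 0.1645 0.3153]
 yaws [0.0633 0.075  0.0679 0.205 ]
scene pad px [[219.0, 220.0], [189.0, 263.0], [148.0, 251.0], [181.0, 223.0]]
 corners [[0.5474754610926768, -0.00019313962890527003], [0.7336217049814785, -0.00965186443483912], [0.7260977424424379, -0.1340092822057764], [0.5934423268343141, -0.10048885216250264]]  mid [ 0.6502 -0.0611]  sides [0.1864 0.1246 0.1368 0.1103]
 yaws [-0.0508 -0.0604 -0.2475  0.4297]
```

```bash
python3 - <<'E'
from h import *
c=cam("top"); s=cam("scene")
for n,cc,f in (("top",c,lambda x,y:365<x<380 and 235<y<250),("sc",s,lambda x,y:145<x<165 and 140<y<165)):
    for b in blobs(mask(cc,"red",110,50),10):
        if f(*b[1]): print(n,b[0],b[1],onz(cc,*b[1],0.085), onz(cc,*b[1],0.078))
im=cv2.resize(s["image"][130:300,90:390],None,fx=2.6,fy=2.6,interpolation=cv2.INTER_CUBIC); cv2.imwrite("pics/scz.png",im[:,:,::-1])
# box top corners
m=mask(c,"yellow",110,40); 
for b in blobs(m,200):
    ct=cv2.findContours(b[2],0,1)[0][0]; print(cv2.convexHull(ct)[:,0].tolist())
for u,v in ((147,202),(378,207),(374,199)): pass
E
```

```text
top [367 238  14  13 136] [373.3382 243.8824] [ 0.3512 -0.3052  0.085 ] [ 0.3509 -0.3074  0.078 ]
sc [148 146  14  12 130] [154.2769 151.7   ] [ 0.3634 -0.3007  0.085 ] [ 0.3532 -0.3074  0.078 ]
[[362, 229], [378, 233], [384, 235], [384, 236], [381, 249], [379, 257], [375, 257], [356, 252], [354, 251], [354, 247], [358, 232], [359, 229]]
```

View pics/scz.png

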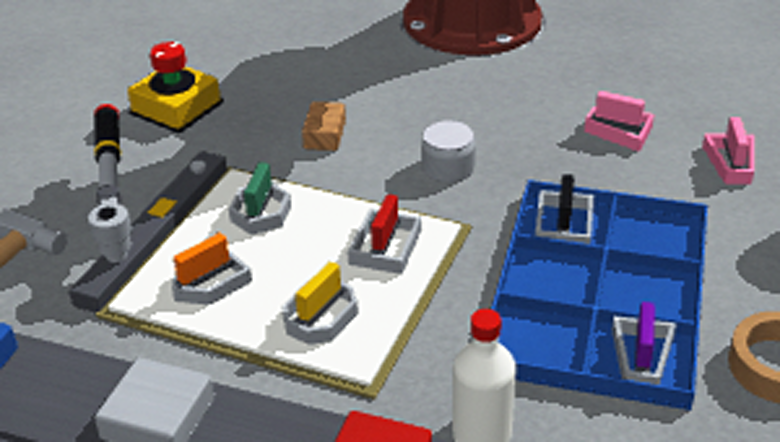

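```bash
cat > d.py <<'E'
import sys
from h import *
# usage: d.py x y z [plate_yaw]
def delta(x,y,z,yaw=None):
    s=bot.read_state(); R=s["ee_rot"]; d=R.T@(np.array([x,y,z])-s["position"])*1000
    cur=np.arctan2(R[1,0],R[0,0])
    out="shift mm %s"%np.round(d,1)
    tilt=R.T@np.array([0,0,-1.]); rv=np.cross([0,1,0],tilt)
    if yaw is not None:
        e=(yaw-cur+np.pi/2)%np.pi-np.pi/2; rv=rv+np.array([0,-e,0]); 
    out+=" rot %s"%np.round(rv,3)
    print("t %.1f"%s["time_s"],"p",s["position"],"cur yaw %.3f"%(cur%np.pi),"F",np.round(s["contact_force"],1),"w %.4f"%s["grip_width"],"j6 %.2f"%s["joints"][5]); print(out)
if __name__=="__main__": delta(*map(float,sys.argv[1:]))
E
python3 d.py 0.352 -0.306 0.12
```

```text
t 0.4 p [ 0.1478 -0.6072  0.2311] cur yaw 0.239 F [ 0.5 -1.   0.8] w 0.0854 j6 -0.11
shift mm [-269.6  111.2 -244.3] rot [ 0.  0. -0.]
```

Call:
send_rows --pt "-34 0 -30 0 0 0 1" --pt "-34 0 -30 0 0 0 1" --pt "-34 0 -30 0 0 0 1" --pt "-34 0 -30 0 0 0 1" --pt "-34 0 -30 0 0 0 1"

```text
time_s: 0.9
position: [0.2782, -0.4212, 0.2307]
ee_rot: [[-0.974, 0.0, 0.226], [-0.226, -0.004, -0.974], [0.001, -1.0, 0.004]]
contact_force: [1.0, -0.4, 0.9]
grip_width: 0.0123
```

```bash
python3 d.py 0.352 -0.306 0.12
```

```text
t 0.9 p [ 0.2782 -0.4212  0.2307] cur yaw 0.228 F [ 1.  -0.4  0.9] w 0.0123 j6 0.22
shift mm [-98.  110.3 -95.9] rot [-0.004  0.     0.001]
```

Call:
send_rows --pt "-33 15 -32 0 0 0 1" --pt "-33 20 -32 0 0 0 1" --pt "-32 25 -32 0 0 0 1" --pt "0 20 0 0 0 0 1" --pt "0 0 0 0 0 0 1"

```text
time_s: 1.4
position: [0.357, -0.2994, 0.1519]
ee_rot: [[-0.972, 0.006, 0.233], [-0.233, -0.009, -0.972], [-0.004, -1.0, 0.01]]
contact_force: [-0.2, -0.4, 0.4]
grip_width: -0.0001
```

```bash
python3 d.py 0.352 -0.306 0.10; python3 -c "
from h import *
c=cam('wrist','w1')"
```

```text
t 1.4 p [ 0.357  -0.2994  0.1519] cur yaw 0.236 F [-0.2 -0.4  0.4] w -0.0001 j6 0.49
shift mm [ 6.6 51.9  4.7] rot [-0.01   0.    -0.004]
```

View pics/w1.png

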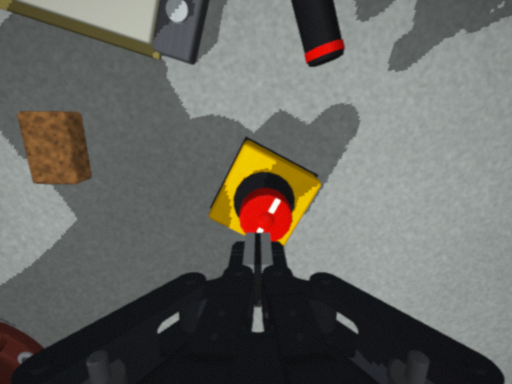

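```bash
python3 - <<'E'
from h import *
c=cam('wrist')
for b in blobs(mask(c,"red",110,50),100):
    print(b[0],b[1])
    r=np.argwhere(b[2])[:,::-1].astype(np.float32); (x,y),rad=cv2.minEnclosingCircle(r); print(x,y,rad,onz(c,x,y,0.085))
E
```

```text
[303  40  39  24 461] [321.7028  50.5293]
322.0 52.0 21.095121383666992 [ 0.48   -0.3181  0.085 ]
[ 237  188   54   54 1970] [263.6812 212.6944]
264.4122009277344 214.6996307373047 27.99358558654785 [ 0.3532 -0.3082  0.085 ]
[  0 323  41  47 996] [ 13.6687 345.5592]
14.585714340209961 343.9161376953125 25.499685287475586 [ 0.1716 -0.1088  0.085 ]
```

Call:
send_rows --pt "7 25 5 -0.01 0 0 1" --pt "0 15 0 0 0 0 1" --pt "0 0 0 0 0 0 1"

```text
time_s: 1.8
position: [0.3546, -0.3154, 0.1197]
ee_rot: [[-0.974, 0.014, 0.227], [-0.228, -0.012, -0.974], [-0.011, -1.0, 0.015]]
contact_force: [0.5, 0.7, -0.5]
grip_width: 0.0003
```

```bash
python3 d.py 0.353 -0.307 0.10 0.24
```

```text
t 1.8 p [ 0.3546 -0.3154  0.1197] cur yaw 0.230 F [ 0.5  0.7 -0.5] w 0.0003 j6 0.46
shift mm [-0.1 19.6 -8.9] rot [-0.015 -0.01  -0.011]
```

Call:
send_rows --pt "0 0 -8 -0.015 -0.01 -0.011 1" --pt "0 15 0 0 0 0 1" --pt "0 6 0 0 0 0 1"

```text
time_s: 2.1
position: [0.3546, -0.3121, 0.104]
ee_rot: [[-0.972, 0.005, 0.234], [-0.234, -0.006, -0.972], [-0.003, -1.0, 0.007]]
contact_force: [0.1, -0.2, 0.4]
grip_width: 0.0003
```

```bash
python3 d.py 0.353 -0.307 0.10 0.24
```

```text
t 2.1 p [ 0.3546 -0.3121  0.104 ] cur yaw 0.237 F [ 0.1 -0.2  0.4] w 0.0003 j6 0.46
shift mm [ 0.3  3.9 -5.3] rot [-0.007 -0.003 -0.003]
```

Call:
send_rows --pt "0 5 -5 -0.007 0 -0.003 1" --pt "0 6 0 0 0 0 1" --pt "0 5 0 0 0 0 1" --pt "0 5 0 0 0 0 1"

```text
time_s: 2.5
position: [0.3556, -0.3094, 0.0864]
ee_rot: [[-0.972, 0.004, 0.235], [-0.235, -0.004, -0.972], [-0.003, -1.0, 0.005]]
contact_force: [0.5, 0.6, 2.0]
grip_width: 0.0001
```

Call:
send_rows --pt "0 5 0 0 0 0 1" --pt "0 4 0 0 0 0 1"

```text
time_s: 2.7
position: [0.3568, -0.3107, 0.0813]
ee_rot: [[-0.972, 0.004, 0.235], [-0.235, -0.004, -0.972], [-0.002, -1.0, 0.005]]
contact_force: [-9.5, 9.9, 41.3]
grip_width: -0.0001
```

Firm contact at z = 81 mm with 41 N: the head is at its bottom. Back off and look.

Call:
send_rows --pt "0 -30 0 0 0 0 1" --pt "0 -45 0 0 0 0 1" --pt "0 -45 0 0 0 0 1"

```text
time_s: 3.0
position: [0.3528, -0.3058, 0.1975]
ee_rot: [[-0.972, -0.008, 0.235], [-0.235, 0.009, -0.972], [0.005, -1.0, -0.01]]
contact_force: [-0.0, -0.7, -0.4]
grip_width: -0.0
```

```bash
python3 - <<'E'
from h import *
show()
c=cam('wrist','w2')
for b in blobs(mask(c,"red",110,50),300):
    r=np.argwhere(b[2])[:,::-1].astype(np.float32); (x,y),rad=cv2.minEnclosingCircle(r); print(x,y,rad,onz(c,x,y,0.085),onz(c,x,y,0.075))
E
```

```text
t 3.0 p [ 0.3528 -0.3058  0.1975] j [-0.8646 -0.0869  2.0004 -0.0003  1.2398  0.4687] F [-0.0488 -0.6999 -0.389 ] w -0.0
[[-0.9719 -0.0078  0.2353]
 [-0.2354  0.0087 -0.9719]
 [ 0.0055 -0.9999 -0.0103]]
310.0 53.0 17.49295425415039 [ 0.4806 -0.3189  0.085 ] [ 0.4828 -0.3201  0.075 ]
260.1131896972656 189.52005004882812 22.56250762939453 [ 0.3552 -0.307   0.085 ] [ 0.3524 -0.3077  0.075 ]
28.11115264892578 322.54327392578125 46.1048698425293 [ 0.1364 -0.086   0.085 ] [ 0.125  -0.0781  0.075 ]
```

View pics/w2.png

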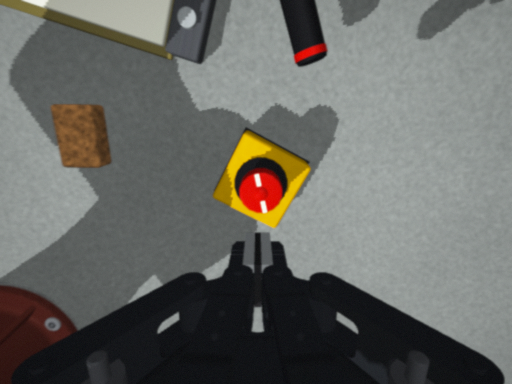

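```bash
python3 d.py 0.547 0.06 0.18 0
```

```text
t 3.0 p [ 0.3565 -0.31    0.2065] cur yaw 0.238 F [ 2.9 -2.6  4.5] w 0.0002 j6 0.47
shift mm [-272.3   25.9 -314.8] rot [-0.003  0.238 -0.001]
```

Call:
send_rows --pt "-20 0 -42 0 0.12 0 0.5" --pt "-20 0 -42 0 0.12 0 0.5" --pt "-22 0 -42 0 0 0 0.5" --pt "-22 0 -42 0 0 0 0.5" --pt "-22 0 -42 0 0 0 0.5"

```text
time_s: 3.55
position: [0.4533, -0.0977, 0.2104]
ee_rot: [[-1.0, 0.014, -0.024], [0.024, -0.015, -1.0], [-0.014, -1.0, 0.015]]
contact_force: [0.8, -0.8, -0.2]
grip_width: 0.0423
```

```bash
python3 d.py 0.547 0.06 0.18 0
```

```text
t 3.5 p [ 0.4533 -0.0977  0.2104] cur yaw 3.117 F [ 0.8 -0.8 -0.2] w 0.0423 j6 1.24
shift mm [ -89.4   29.3 -160.4] rot [-0.015 -0.024 -0.014]
```

Call:
send_rows --pt "-22 6 -40 -0.015 -0.024 -0.014 0.5" --pt "-22 6 -40 0 0 0 0.5" --pt "-22 6 -40 0 0 0 0.5" --pt "-22 6 -40 0 0 0 0.5" --pt "0 0 0 0 0 0 0.5"

```text
time_s: 4.05
position: [0.5469, 0.0741, 0.1834]
ee_rot: [[-1.0, 0.003, 0.008], [-0.008, 0.001, -1.0], [-0.003, -1.0, -0.001]]
contact_force: [-0.2, -0.6, 0.3]
grip_width: 0.0426
```

```bash
cat > plate.py <<'E'
import sys
from h import *
# plate.py colour under_z name : measure plate in wrist view
def plate(col,uz,name,smin=110,vmin=40):
    s=bot.read_state(); c=cam("wrist",name); H=cv2.cvtColor(c["image"],cv2.COLOR_RGB2HSV)
    m=mask(c,col,smin,vmin) if col!="black" else cv2.inRange(H,(0,0,0),(180,110,45))
    if col=="black": m[230:]=0
    best=None
    tcp=s["position"]
    for st,ce,b in blobs(m,80):
        p=onz(c,*ce,uz+0.045); d=np.hypot(*(p[:2]-tcp[:2]))
        if d<0.13: print("  blob",st,np.round(ce,1),p[:2],"d %.3f"%d)
        if d<0.11 and (best is None or st[4]>best[0]): best=(st[4],b,ce)
    if best is None: print("none"); return
    b=best[1]
    # long edges on top plane: project all mask pixels to z top, rect
    pix=np.argwhere(b)[:,::-1]
    P=np.array([onz(c,u,v,uz+0.053)[:2] for u,v in pix]).astype(np.float32)
    (cx,cy),(w,h),a=cv2.minAreaRect(P*1000)
    if w<h: a+=90; w,h=h,w
    a=(np.radians(a)+np.pi/2)%np.pi-np.pi/2
    print("rect(top plane) mid",round(cx/1000,4),round(cy/1000,4),"L %.1f W %.1f"%(w,h),"yaw %.3f"%a)
    # brighter top face
    V=H[:,:,2][b>0]; thr=cv2.threshold(V.reshape(-1,1),0,255,cv2.THRESH_OTSU)[0]
    sel=P[V>thr]; (cx,cy),(w,h),a=cv2.minAreaRect(sel*1000)
    if w<h: a+=90; w,h=h,w
    a=(np.radians(a)+np.pi/2)%np.pi-np.pi/2
    print("bright face mid",round(cx/1000,4),round(cy/1000,4),"L %.1f W %.1f"%(w,h),"yaw %.3f"%a,"thr",thr)
if __name__=="__main__":
    plate(sys.argv[1],float(sys.argv[2]),sys.argv[3])
E
python3 d.py 0.547 0.06 0.18 0;python3 plate.py red 0.012 w3
```

```text
t 4.0 p [0.5469 0.0741 0.1834] cur yaw 0.008 F [-0.2 -0.6  0.3] w 0.0426 j6 1.57
shift mm [ 0.   3.4 14.1] rot [ 0.001  0.008 -0.003]
  blob [265 156  15  62 812] [271.8 186.2] [0.5498 0.0594] d 0.015
rect(top plane) mid 0.5506 0.0599 L 62.7 W 13.7 yaw 0.055
bright face mid 0.5476 0.0603 L 56.9 W 12.5 yaw 0.050 thr 130.0
```

View pics/w3.png

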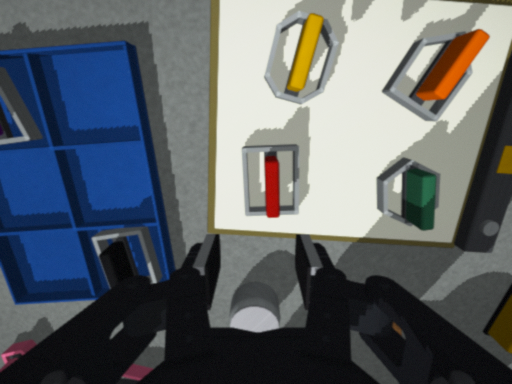

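```bash
python3 d.py 0.549 0.06 0.034 0.05
```

```text
t 4.1 p [0.5459 0.0721 0.1835] cur yaw 0.007 F [-0.2  0.4  0.2] w 0.0429 j6 1.57
shift mm [ -2.6 149.5  12.1] rot [-0.001 -0.043 -0.002]
```

Call:
send_rows --pt "-2 25 14 0 -0.04 0 0.4" --pt "0 40 0 0 0 0 0.4" --pt "0 0 0 0 0 0 0.4"

```text
time_s: 4.4
position: [0.5485, 0.0564, 0.1175]
ee_rot: [[-0.999, 0.004, 0.05], [-0.05, -0.002, -0.999], [-0.004, -1.0, 0.003]]
contact_force: [-0.9, 0.2, -1.4]
grip_width: 0.0513
```

```bash
python3 d.py 0.549 0.06 0.034 0.05;python3 plate.py red 0.012 w4
```

```text
t 4.4 p [0.5485 0.0564 0.1175] cur yaw 0.050 F [-0.9  0.2 -1.4] w 0.0513 j6 1.50
shift mm [-0.4 83.5 -3.8] rot [-0.003  0.    -0.004]
  blob [ 244  169   19   80 1344] [253.  208.9] [0.55   0.0596] d 0.004
rect(top plane) mid 0.5517 0.0597 L 63.5 W 14.0 yaw 0.051
bright face mid 0.5484 0.0592 L 56.7 W 12.6 yaw 0.039 thr 110.0
```

Call:
send_rows --pt "0 25 -4 0 0 0 0.4" --pt "0 30 0 0 0 0 0.4" --pt "0 20 0 0 0 0 0.4" --pt "0 6 0 0 0 0 0.4"

```text
time_s: 4.85
position: [0.5602, 0.0566, 0.0487]
ee_rot: [[-0.999, 0.028, 0.046], [-0.046, -0.004, -0.999], [-0.028, -1.0, 0.005]]
contact_force: [-0.3, 0.3, 0.6]
grip_width: 0.0513
```

```bash
python3 d.py 0.549 0.06 0.034 0.05
```

```text
t 4.8 p [0.5602 0.0566 0.0487] cur yaw 0.046 F [-0.3  0.3  0.6] w 0.0513 j6 1.51
shift mm [11.4 14.4 -4. ] rot [-0.005 -0.004 -0.028]
```

Call:
send_rows --pt "11 6 -4 -0.005 0 -0.028 0.4" --pt "0 8 0 0 0 0 0.4" --pt "0 0 0 0 0 0 0.4"

```text
time_s: 5.15
position: [0.5513, 0.0592, 0.0379]
ee_rot: [[-0.999, 0.003, 0.044], [-0.044, -0.0, -0.999], [-0.003, -1.0, 0.0]]
contact_force: [0.3, -0.1, -0.0]
grip_width: 0.0513
```

```bash
python3 d.py 0.549 0.06 0.034 0.05
```

```text
t 5.2 p [0.5513 0.0592 0.0379] cur yaw 0.044 F [ 0.3 -0.1 -0. ] w 0.0513 j6 1.51
shift mm [ 2.3  3.9 -0.9] rot [-0.    -0.006 -0.003]
```

Call:
send_rows --pt "2 4 -1 0 0 -0.003 0.6" --pt "0 0 0 0 0 0 1" --pt "0 0 0 0 0 0 1" --pt "0 0 0 0 0 0 1" --pt "0 0 0 0 0 0 1"

```text
time_s: 5.65
position: [0.5512, 0.0602, 0.036]
ee_rot: [[-0.999, 0.005, 0.045], [-0.045, -0.001, -0.999], [-0.005, -1.0, 0.001]]
contact_force: [0.1, 0.3, -0.6]
grip_width: 0.0128
```

Call:
send_rows --pt "0 -20 0 0 0 0 1" --pt "0 -35 0 0 0 0 1" --pt "0 -35 0 0 0 0 1" --pt "0 0 0 0 0 0 1"

```text
time_s: 6.05
position: [0.5465, 0.0605, 0.124]
ee_rot: [[-0.999, -0.006, 0.045], [-0.045, -0.0, -0.999], [0.006, -1.0, -0.0]]
contact_force: [1.2, -0.9, -2.1]
grip_width: 0.0127
```

```bash
python3 - <<'E'
from h import *
c=cam('wrist','w5')
s=show()
t=np.array([0.5345,0.2988]);a=0.083;R=np.array([[np.cos(a),-np.sin(a)],[np.sin(a),np.cos(a)]])
for q in ((97,51),(97,-51),(0,51),(0,-51),(-97,51),(-97,-51)): print(q,t+R@(np.array(q)/1000))
E
```

```text
t 6.1 p [0.5443 0.0605 0.1212] j [-0.0172  0.1829  1.8756 -0.0004  1.0941  1.5092] F [ 0.1307  0.3664 -3.8132] w 0.0133
[[-0.9989 -0.0111  0.0445]
 [-0.0445 -0.0002 -0.999 ]
 [ 0.0111 -0.9999 -0.0003]]
(97, 51) [0.6269 0.3577]
(97, -51) [0.6354 0.256 ]
(0, 51) [0.5303 0.3496]
(0, -51) [0.5387 0.248 ]
(-97, 51) [0.4336 0.3416]
(-97, -51) [0.4421 0.2399]
```

View pics/w5.png

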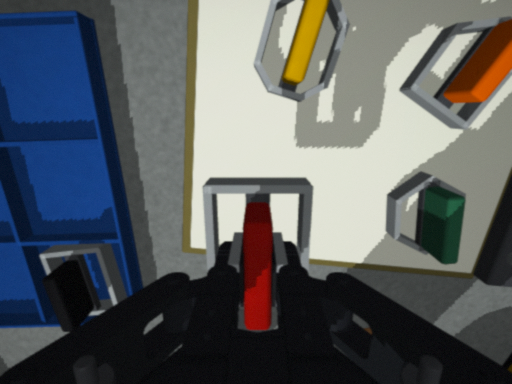

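Call:
send_rows --pt "5 0 -42 0 -0.04 0.01 1" --pt "2 0 -45 0 0 0 1" --pt "2 0 -45 0 0 0 1" --pt "2 0 -45 0 0 0 1" --pt "2 0 -45 0 0 0 1"

```text
time_s: 6.6
position: [0.5081, 0.2795, 0.1095]
ee_rot: [[-0.997, -0.016, 0.074], [-0.074, -0.006, -0.997], [0.016, -1.0, 0.005]]
contact_force: [0.8, -0.5, -2.4]
grip_width: 0.0133
```

```bash
python3 d.py 0.53 0.35 0.08 0.083
```

```text
t 6.6 p [0.5081 0.2795 0.1095] cur yaw 0.074 F [ 0.8 -0.5 -2.4] w 0.0133 j6 1.88
shift mm [-27.6  28.7 -68.9] rot [-0.005 -0.009  0.016]
```

Call:
send_rows --pt "-14 -5 -33 -0.005 -0.01 0.016 1" --pt "-12 0 -28 0 0 0 1" --pt "0 0 0 0 0 0 1"

```text
time_s: 6.9
position: [0.5215, 0.3484, 0.1044]
ee_rot: [[-0.996, -0.013, 0.091], [-0.091, -0.004, -0.996], [0.014, -1.0, 0.002]]
contact_force: [0.3, -0.9, -2.6]
grip_width: 0.013
```

```bash
python3 d.py 0.53 0.35 0.028 0.083; python3 -c "
from h import *
cam('wrist','w6')"
```

```text
t 6.9 p [0.5215 0.3484 0.1044] cur yaw 0.091 F [ 0.3 -0.9 -2.6] w 0.0130 j6 1.95
shift mm [-9.6 76.3 -1. ] rot [-0.002  0.008  0.014]
```

View pics/w6.png

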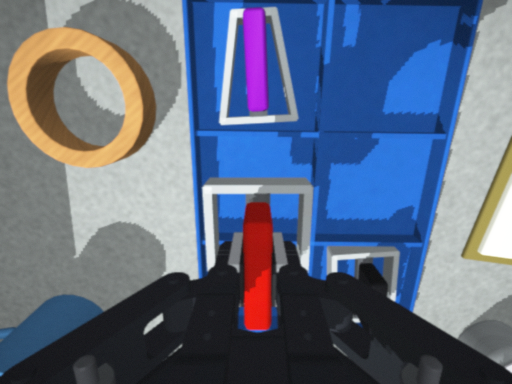

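```bash
python3 - <<'E'
from h import *
c=cam('wrist')
print(onz(c,317,133,.024),onz(c,314,242,.024))
t=np.array([0.5345,0.2988]);a=0.083;R=np.array([[np.cos(a),-np.sin(a)],[np.sin(a),np.cos(a)]])
for q in ((48.5,0),(-48.5,0)): print(q,t+R@(np.array(q)/1000))
E
```

```text
[0.5818 0.3042 0.024 ] [0.4866 0.2915 0.024 ]
(48.5, 0) [0.5828 0.3028]
(-48.5, 0) [0.4862 0.2948]
```

Call:
send_rows --pt "-10 20 -1 0 0 0.014 1" --pt "0 20 0 0 0 0 1" --pt "3 12 0 0 0 0 1" --pt "0 0 0 0 0 0 1"

```text
time_s: 7.4
position: [0.5232, 0.3399, 0.045]
ee_rot: [[-0.996, -0.011, 0.086], [-0.086, -0.012, -0.996], [0.012, -1.0, 0.011]]
contact_force: [-0.9, -1.2, -3.3]
grip_width: 0.0131
```

```bash
python3 d.py 0.53 0.35 0.028 0.083
```

```text
t 7.4 p [0.5232 0.3399 0.045 ] cur yaw 0.086 F [-0.9 -1.2 -3.3] w 0.0131 j6 1.95
shift mm [-7.8 16.8 -9.7] rot [-0.011  0.003  0.012]
```

Call:
send_rows --pt "-8 0 -9 -0.01 0 0.012 1" --pt "0 0 0 0 0 0 1"

```text
time_s: 7.6
position: [0.5305, 0.3486, 0.0446]
ee_rot: [[-0.996, -0.0, 0.085], [-0.085, -0.001, -0.996], [0.0, -1.0, 0.001]]
contact_force: [0.1, -0.3, -2.2]
grip_width: 0.013
```

```bash
python3 d.py 0.53 0.35 0.028 0.083
```

```text
t 7.6 p [0.5305 0.3486 0.0446] cur yaw 0.085 F [ 0.1 -0.3 -2.2] w 0.0130 j6 1.96
shift mm [ 0.4 16.6 -1.4] rot [-0.001  0.002  0.   ]
```

Call:
send_rows --pt "0 6 -1 0 0 0 1" --pt "0 6 0 0 0 0 1" --pt "0 4 0 0 0 0 1" --pt "0 0 0 0 0 0 1"

```text
time_s: 8.0
position: [0.5327, 0.3509, 0.0303]
ee_rot: [[-0.996, 0.005, 0.085], [-0.085, 0.001, -0.996], [-0.005, -1.0, -0.001]]
contact_force: [-0.4, -0.0, -2.9]
grip_width: 0.0129
```

Call:
send_rows --pt "1 3 0 0 0 -0.005 1" --pt "0 0 0 0 0 0 0.5" --pt "0 0 0 0 0 0 0.5" --pt "0 0 0 0 0 0 0.5"

```text
time_s: 8.4
position: [0.5342, 0.3523, 0.0301]
ee_rot: [[-0.996, 0.004, 0.085], [-0.085, 0.003, -0.996], [-0.005, -1.0, -0.003]]
contact_force: [-0.2, 0.3, 0.7]
grip_width: 0.043
```

Call:
send_rows --pt "0 -20 0 0 0 0 0.5" --pt "0 -40 0 0 0 0 0.5" --pt "0 -45 0 0 0 0 0.5" --pt "0 -30 10 0 0 0 0.5"

```text
time_s: 8.8
position: [0.5302, 0.3404, 0.1626]
ee_rot: [[-0.996, -0.008, 0.086], [-0.086, -0.002, -0.996], [0.008, -1.0, 0.002]]
contact_force: [0.8, 0.9, 0.7]
grip_width: 0.0428
```

```bash
python3 d.py 0.672 0.033 0.18 -0.2; python3 -c "
from h import *
cam('wrist','w7')"
```

```text
t 8.8 p [0.5302 0.3404 0.1626] cur yaw 0.086 F [0.8 0.9 0.7] w 0.0428 j6 1.94
shift mm [-114.7  -17.8  318.4] rot [-0.002  0.286  0.008]
```

View pics/w7.png

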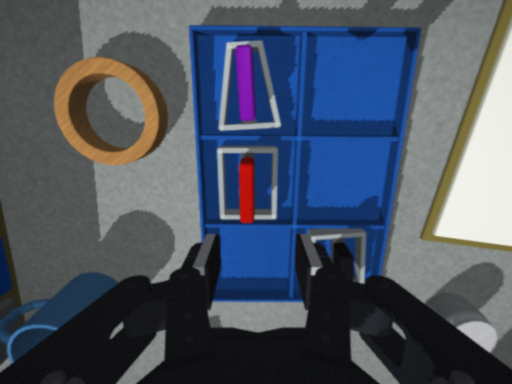

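Call:
send_rows --pt "-14 0 42 0 0.14 0 0.4" --pt "-16 0 42 0 0.14 0 0.4" --pt "-8 0 42 0 0 0 0.4" --pt "-8 0 42 0 0 0 0.4" --pt "-8 0 42 0 0 0 0.4"

```text
time_s: 9.35
position: [0.5679, 0.1284, 0.1753]
ee_rot: [[-0.981, 0.016, -0.195], [0.196, 0.006, -0.981], [-0.015, -1.0, -0.009]]
contact_force: [-0.2, 0.1, 0.0]
grip_width: 0.0512
```

```bash
python3 d.py 0.672 0.033 0.16 -0.22
```

```text
t 9.3 p [0.5679 0.1284 0.1753] cur yaw 2.945 F [-0.2  0.1  0. ] w 0.0512 j6 1.87
shift mm [-120.5   16.4   73.4] rot [ 0.009  0.023 -0.015]
```

Call:
send_rows --pt "-38 3 22 0.009 0.023 -0.015 0.4" --pt "-40 4 22 0 0 0 0.4" --pt "-38 4 18 0 0 0 0.4" --pt "0 0 0 0 0 0 0.4"

```text
time_s: 9.75
position: [0.6667, 0.0334, 0.1615]
ee_rot: [[-0.974, -0.005, -0.225], [0.225, -0.002, -0.974], [0.005, -1.0, 0.003]]
contact_force: [-0.5, 0.6, -0.6]
grip_width: 0.0512
```

```bash
python3 d.py 0.672 0.033 0.16 -0.22; python3 plate.py yellow 0.012 w8
```

```text
t 9.8 p [0.6667 0.0334 0.1615] cur yaw 2.914 F [-0.5  0.6 -0.6] w 0.0512 j6 1.74
shift mm [-5.3  1.5 -0.9] rot [-0.003 -0.007  0.005]
  blob [ 158   68  308  231 3572] [310.7 121.5] [ 0.7206 -0.0271] d 0.081
  blob [248 153  17  68 979] [256.  186.8] [0.6737 0.0326] d 0.007
rect(top plane) mid 0.6321 -0.02 L 253.8 W 222.0 yaw 1.512
bright face mid 0.6316 -0.0199 L 253.1 W 221.9 yaw 1.515 thr 72.0
```

View pics/w8.png

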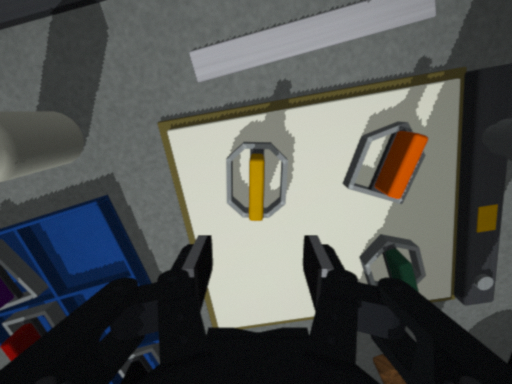

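```bash
sed -i 's/if d<0.11 and (best is None or st\[4\]>best\[0\])/if d<0.11 and max(st[2],st[3])<130 and (best is None or st[4]>best[0])/' plate.py; python3 plate.py yellow 0.012 w8b
```

```text
blob [ 159   65  310  232 3603] [311.4 119. ] [ 0.7205 -0.0261] d 0.083
  blob [250 150  16  69 972] [257.5 184.5] [0.6735 0.0326] d 0.009
rect(top plane) mid 0.6749 0.0323 L 63.5 W 13.6 yaw -0.232
bright face mid 0.6717 0.0336 L 56.6 W 12.2 yaw -0.239 thr 143.0
```

```bash
python3 d.py 0.673 0.033 0.034 -0.235
```

```text
t 9.8 p [0.6637 0.0366 0.1616] cur yaw 2.917 F [0.1 0.3 0.6] w 0.0513 j6 1.75
shift mm [-10.9 127.5   1.3] rot [-0.002  0.01   0.008]
```

Call:
send_rows --pt "-5 25 0 0 0 0 0.4" --pt "2 30 0 0 0 0 0.4" --pt "3 30 0 0 0 0 0.4" --pt "2 20 0 0 0 0 0.4" --pt "0 0 0 0 0 0 0.4"

```text
time_s: 10.35
position: [0.6588, 0.0436, 0.0574]
ee_rot: [[-0.976, -0.005, -0.217], [0.217, 0.002, -0.976], [0.005, -1.0, -0.001]]
contact_force: [0.2, -0.6, -0.4]
grip_width: 0.0511
```

```bash
python3 d.py 0.673 0.033 0.034 -0.235
```

```text
t 10.3 p [0.6588 0.0436 0.0574] cur yaw 2.923 F [ 0.2 -0.6 -0.4] w 0.0511 j6 1.75
shift mm [-16.2  23.3   7.3] rot [0.001 0.016 0.005]
```

Call:
send_rows --pt "-16 0 7 0 0.016 0.005 0.4" --pt "0 10 0 0 0 0 0.4" --pt "0 10 0 0 0 0 0.4" --pt "0 0 0 0 0 0 0.4"

```text
time_s: 10.75
position: [0.6765, 0.0345, 0.0408]
ee_rot: [[-0.973, 0.007, -0.232], [0.232, 0.001, -0.973], [-0.007, -1.0, -0.003]]
contact_force: [-0.3, 0.1, 0.5]
grip_width: 0.0509
```

```bash
python3 d.py 0.673 0.033 0.034 -0.235
```

```text
t 10.8 p [0.6765 0.0345 0.0408] cur yaw 2.908 F [-0.3  0.1  0.5] w 0.0509 j6 1.75
shift mm [3.1 6.8 2.3] rot [ 0.003  0.001 -0.007]
```

Call:
send_rows --pt "4 6 2 0 0 -0.007 0.6" --pt "0 0 0 0 0 0 1" --pt "0 0 0 0 0 0 1" --pt "0 0 0 0 0 0 1" --pt "0 0 0 0 0 0 1"

```text
time_s: 11.25
position: [0.6732, 0.033, 0.0358]
ee_rot: [[-0.973, 0.003, -0.232], [0.232, 0.003, -0.973], [-0.002, -1.0, -0.003]]
contact_force: [-0.0, 0.3, -1.6]
grip_width: 0.0129
```

Call:
send_rows --pt "0 -20 0 0 0 0 1" --pt "0 -35 0 0 0 0 1" --pt "0 -35 0 0 0 0 1" --pt "0 0 0 0 0 0 1"

```text
time_s: 11.65
position: [0.6674, 0.0332, 0.1211]
ee_rot: [[-0.973, -0.011, -0.232], [0.232, 0.004, -0.973], [0.012, -1.0, -0.001]]
contact_force: [2.2, 0.2, -2.6]
grip_width: 0.013
```

```bash
python3 d.py 0.4336 0.3416 0.12 0.083
```

```text
t 11.7 p [0.6674 0.0332 0.1211] cur yaw 2.907 F [ 2.2  0.2 -2.6] w 0.0130 j6 1.75
shift mm [ 299.     4.9 -245.7] rot [ 0.001 -0.317  0.012]
```

```bash
python3 d.py 0.6354 0.256 0.11 0.083
```

```text
t 11.7 p [0.6674 0.0332 0.1211] cur yaw 2.907 F [ 2.2  0.2 -2.6] w 0.0130 j6 1.75
shift mm [  82.7   12.3 -209.2] rot [ 0.001 -0.317  0.012]
```

Call:
send_rows --pt "0 -3 -42 0 -0.14 0 1" --pt "2 -3 -44 0 -0.14 0 1" --pt "2 -2 -45 0 -0.03 0 1" --pt "4 -2 -45 0 0 0 1" --pt "4 0 -30 0 0 0 1"

```text
time_s: 12.15
position: [0.6565, 0.2361, 0.1194]
ee_rot: [[-0.997, -0.023, 0.078], [-0.078, 0.0, -0.997], [0.023, -1.0, -0.002]]
contact_force: [0.9, -0.5, -4.5]
grip_width: 0.0131
```

```bash
python3 d.py 0.6354 0.256 0.06 0.083
```

```text
t 12.2 p [0.6565 0.2361 0.1194] cur yaw 0.078 F [ 0.9 -0.5 -4.5] w 0.0131 j6 1.73
shift mm [ 18.   59.9 -21.4] rot [ 0.002 -0.005  0.023]
```

Call:
send_rows --pt "18 10 -18 0 0 0.023 1" --pt "0 25 0 0 0 0 1" --pt "0 25 0 0 0 0 1" --pt "0 0 0 0 0 0 1"

```text
time_s: 12.55
position: [0.6268, 0.2593, 0.0468]
ee_rot: [[-0.996, -0.014, 0.087], [-0.087, 0.0, -0.996], [0.013, -1.0, -0.002]]
contact_force: [-1.4, 0.4, -5.2]
grip_width: 0.0133
```

```bash
python3 d.py 0.6354 0.256 0.028 0.083
```

```text
t 12.6 p [0.6268 0.2593 0.0468] cur yaw 0.087 F [-1.4  0.4 -5.2] w 0.0133 j6 1.77
shift mm [-8.5 18.6  4.1] rot [0.002 0.004 0.013]
```

Call:
send_rows --pt "-9 0 4 0 0 0.013 1" --pt "0 6 0 0 0 0 1" --pt "0 7 0 0 0 0 1" --pt "0 5 0 0 0 0 1" --pt "0 0 0 0 0 0 1"

```text
time_s: 13.05
position: [0.6386, 0.2547, 0.0285]
ee_rot: [[-0.996, 0.002, 0.085], [-0.085, 0.002, -0.996], [-0.002, -1.0, -0.002]]
contact_force: [-0.5, -0.4, -4.3]
grip_width: 0.0131
```

```bash
python3 d.py 0.6354 0.256 0.028 0.083
```

```text
t 13.1 p [0.6386 0.2547 0.0285] cur yaw 0.085 F [-0.5 -0.4 -4.3] w 0.0131 j6 1.76
shift mm [ 3.   0.5 -1.6] rot [ 0.002  0.002 -0.002]
```

Call:
send_rows --pt "3 2 0 0 0 0 1" --pt "0 0 0 0 0 0 0.4" --pt "0 0 0 0 0 0 0.4" --pt "0 0 0 0 0 0 0.4"

```text
time_s: 13.45
position: [0.6399, 0.2552, 0.0311]
ee_rot: [[-0.996, 0.011, 0.084], [-0.084, 0.004, -0.996], [-0.012, -1.0, -0.004]]
contact_force: [-0.9, -0.1, 0.2]
grip_width: 0.051
```

Call:
send_rows --pt "0 -20 0 0 0 0 0.4" --pt "0 -40 0 0 0 0 0.4" --pt "0 -45 0 0 0 0 0.4" --pt "0 -20 10 0 0.1 0 0.4"

```text
time_s: 13.85
position: [0.6359, 0.2448, 0.1552]
ee_rot: [[-1.0, 0.002, -0.017], [0.017, 0.002, -1.0], [-0.002, -1.0, -0.002]]
contact_force: [0.8, 0.1, 1.1]
grip_width: 0.0514
```

```bash
python3 d.py 0.662 -0.1 0.16 -0.5; python3 -c "
from h import *
cam('wrist','w9')"
```

```text
t 13.8 p [0.6359 0.2448 0.1552] cur yaw 3.125 F [0.8 0.1 1.1] w 0.0514 j6 1.85
shift mm [-31.8  -5.6 344.3] rot [ 0.002  0.483 -0.002]
```

View pics/w9.png

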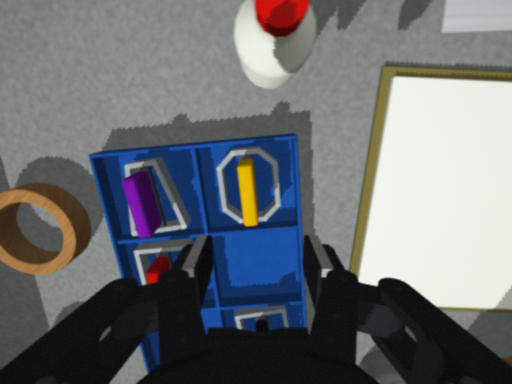

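Call:
send_rows --pt "-5 0 45 0 0.12 0 0.4" --pt "-11 0 43 0 0.12 0 0.4" --pt "-16 0 42 0 0.12 0 0.4" --pt "-20 0 40 0 0.12 0 0.4" --pt "-24 0 38 0 0 0 0.4"

```text
time_s: 14.4
position: [0.6589, 0.0206, 0.1606]
ee_rot: [[-0.875, 0.015, -0.484], [0.484, 0.006, -0.875], [-0.01, -1.0, -0.012]]
contact_force: [0.0, 0.0, -1.0]
grip_width: 0.0511
```

```bash
python3 d.py 0.662 -0.1 0.16 -0.52
```

```text
t 14.4 p [0.6589 0.0206 0.1606] cur yaw 2.636 F [ 0.  0. -1.] w 0.0511 j6 2.00
shift mm [-61.1  -0.  104.1] rot [ 0.012  0.015 -0.01 ]
```

Call:
send_rows --pt "-20 0 35 0.012 0.015 -0.01 0.4" --pt "-20 0 34 0 0 0 0.4" --pt "-20 0 28 0 0 0 0.4" --pt "0 0 0 0 0 0 0.4"

```text
time_s: 14.8
position: [0.6623, -0.104, 0.1582]
ee_rot: [[-0.866, -0.001, -0.499], [0.499, -0.002, -0.866], [-0.0, -1.0, 0.002]]
contact_force: [0.2, 0.4, -0.5]
grip_width: 0.0512
```

```bash
python3 plate.py orange 0.012 w10; python3 d.py 0.662 -0.1 0.034 -0.52
```

```text
blob [ 248  159   17   69 1012] [256.  193.3] [ 0.6646 -0.1042] d 0.002
rect(top plane) mid 0.6658 -0.1051 L 63.8 W 14.0 yaw -0.511
bright face mid 0.663 -0.103 L 56.9 W 12.4 yaw -0.498 thr 163.0
t 14.8 p [ 0.6619 -0.1018  0.1579] cur yaw 2.620 F [ 0.  -0.2 -0.1] w 0.0513 j6 1.84
shift mm [  0.6 123.9  -1.8] rot [-0.001 -0.002  0.002]
```

View pics/w10.png

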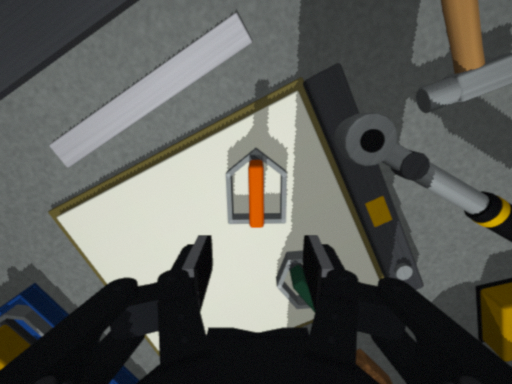

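```bash
python3 d.py 0.6643 -0.104 0.034 -0.505
```

```text
t 14.8 p [ 0.6619 -0.1018  0.1579] cur yaw 2.620 F [ 0.  -0.2 -0.1] w 0.0513 j6 1.84
shift mm [ -3.4 123.9   0.6] rot [-0.001 -0.017  0.002]
```

Call:
send_rows --pt "-2 25 1 0 0 0 0.4" --pt "0 30 0 0 0 0 0.4" --pt "0 30 0 0 0 0 0.4" --pt "0 20 0 0 0 0 0.4" --pt "0 0 0 0 0 0 0.4"

```text
time_s: 15.35
position: [0.6639, -0.0976, 0.0499]
ee_rot: [[-0.87, 0.0, -0.493], [0.493, 0.003, -0.87], [0.001, -1.0, -0.003]]
contact_force: [-0.6, -0.4, -0.1]
grip_width: 0.0516
```

```bash
python3 d.py 0.6643 -0.104 0.034 -0.505
```

```text
t 15.3 p [ 0.6639 -0.0976  0.0499] cur yaw 2.626 F [-0.6 -0.4 -0.1] w 0.0516 j6 1.83
shift mm [-3.5 15.9  5.4] rot [ 0.003 -0.01   0.001]
```

Call:
send_rows --pt "-3 8 5 0 -0.01 0 0.4" --pt "0 8 0 0 0 0 0.4" --pt "0 0 0 0 0 0 0.4"

```text
time_s: 15.65
position: [0.6651, -0.1014, 0.0344]
ee_rot: [[-0.877, 0.002, -0.48], [0.48, 0.003, -0.877], [-0.0, -1.0, -0.004]]
contact_force: [0.4, 0.4, 0.5]
grip_width: 0.0511
```

```bash
python3 d.py 0.6643 -0.104 0.034 -0.505
```

```text
t 15.7 p [ 0.6651 -0.1014  0.0344] cur yaw 2.641 F [0.4 0.4 0.5] w 0.0511 j6 1.81
shift mm [-0.5  0.4  2.7] rot [ 0.004  0.004 -0.   ]
```

Call:
send_rows --pt "0 0 3 0 0.01 0 0.6" --pt "0 0 0 0 0 0 1" --pt "0 0 0 0 0 0 1" --pt "0 0 0 0 0 0 1" --pt "0 0 0 0 0 0 1"

```text
time_s: 16.15
position: [0.6652, -0.1048, 0.037]
ee_rot: [[-0.872, 0.006, -0.49], [0.49, 0.003, -0.872], [-0.004, -1.0, -0.005]]
contact_force: [0.7, -0.1, -2.7]
grip_width: 0.0132
```

Call:
send_rows --pt "0 -20 0 0 0 0 1" --pt "0 -35 0 0 0 0 1" --pt "0 -35 0 0 0 0 1" --pt "0 0 0 0 0 0 1"

```text
time_s: 16.55
position: [0.661, -0.1043, 0.1245]
ee_rot: [[-0.872, -0.003, -0.49], [0.49, 0.005, -0.872], [0.005, -1.0, -0.003]]
contact_force: [1.0, -0.4, -2.1]
grip_width: 0.013
```

```bash
python3 d.py 0.5387 0.248 0.11 0.083
```

```text
t 16.6 p [ 0.661  -0.1043  0.1245] cur yaw 2.629 F [ 1.  -0.4 -2.1] w 0.0130 j6 1.82
shift mm [ 279.2   16.6 -247.1] rot [ 0.003 -0.595  0.005]
```

Call:
send_rows --pt "32 -3 -29 0 -0.15 0 1" --pt "28 -3 -33 0 -0.15 0 1" --pt "22 -3 -37 0 -0.15 0 1" --pt "16 -3 -40 0 -0.14 0 1" --pt "11 -3 -42 0 0 0 1"

```text
time_s: 17.05
position: [0.5868, 0.099, 0.1337]
ee_rot: [[-0.996, -0.007, 0.087], [-0.087, 0.003, -0.996], [0.007, -1.0, -0.003]]
contact_force: [0.4, -0.4, -2.1]
grip_width: 0.0129
```

```bash
python3 d.py 0.5387 0.248 0.11 0.083
```

```text
t 17.1 p [0.5868 0.099  0.1337] cur yaw 0.088 F [ 0.4 -0.4 -2.1] w 0.0129 j6 1.53
shift mm [  34.7   24.4 -152.6] rot [0.003 0.005 0.007]
```

Call:
send_rows --pt "9 0 -40 0 0 0.007 1" --pt "9 0 -40 0 0 0 1" --pt "9 0 -40 0 0 0 1" --pt "0 10 -20 0 0 0 1" --pt "0 0 0 0 0 0 1"

```text
time_s: 17.55
position: [0.5366, 0.2452, 0.1147]
ee_rot: [[-0.996, -0.013, 0.093], [-0.093, 0.003, -0.996], [0.013, -1.0, -0.004]]
contact_force: [0.5, -1.3, -3.1]
grip_width: 0.0133
```

```bash
python3 d.py 0.5387 0.248 0.05 0.083
```

```text
t 17.6 p [0.5366 0.2452 0.1147] cur yaw 0.094 F [ 0.5 -1.3 -3.1] w 0.0133 j6 1.78
shift mm [-3.2 64.6 -2.3] rot [0.004 0.011 0.013]
```

Call:
send_rows --pt "-3 20 -2 0 0.01 0.013 1" --pt "0 25 0 0 0 0 1" --pt "0 15 0 0 0 0 1" --pt "0 0 0 0 0 0 1"

```text
time_s: 17.95
position: [0.5371, 0.2456, 0.049]
ee_rot: [[-0.996, -0.004, 0.085], [-0.085, 0.0, -0.996], [0.004, -1.0, -0.001]]
contact_force: [-0.3, 0.3, -2.0]
grip_width: 0.0134
```

```bash
python3 d.py 0.5387 0.248 0.028 0.083
```

```text
t 17.9 p [0.5371 0.2456 0.049 ] cur yaw 0.085 F [-0.3  0.3 -2. ] w 0.0134 j6 1.79
shift mm [-1.9 21.  -2.2] rot [0.001 0.002 0.004]
```

Call:
send_rows --pt "-1 7 -2 0 0 0.004 1" --pt "0 7 0 0 0 0 1" --pt "0 7 0 0 0 0 1" --pt "0 0 0 0 0 0 1"

```text
time_s: 18.35
position: [0.5413, 0.247, 0.0293]
ee_rot: [[-0.997, 0.006, 0.083], [-0.083, 0.002, -0.997], [-0.006, -1.0, -0.001]]
contact_force: [1.0, -0.1, -2.1]
grip_width: 0.0131
```

Call:
send_rows --pt "1 2 0 0 0 0 1" --pt "0 0 0 0 0 0 0.4" --pt "0 0 0 0 0 0 0.4" --pt "0 0 0 0 0 0 0.4"

```text
time_s: 18.75
position: [0.5439, 0.2479, 0.031]
ee_rot: [[-0.996, 0.012, 0.083], [-0.083, 0.004, -0.997], [-0.013, -1.0, -0.003]]
contact_force: [1.2, 0.3, -0.4]
grip_width: 0.0512
```

Call:
send_rows --pt "0 -20 0 0 0 0 0.4" --pt "0 -40 0 0 0 0 0.4" --pt "0 -40 0 0 0 0 0.4" --pt "0 -15 10 0 0 0 0.4"

```text
time_s: 19.15
position: [0.5404, 0.2371, 0.1453]
ee_rot: [[-0.996, 0.005, 0.084], [-0.084, 0.001, -0.996], [-0.005, -1.0, -0.001]]
contact_force: [1.2, 0.0, -0.2]
grip_width: 0.051
```

```bash
python3 -c "
from h import *
cam('wrist','w11')
c=cam('top','top2')
for b in blobs(mask(c,'green',60,30)):print(b[0],b[1],onz(c,*b[1],.065))"; python3 d.py 0.56 -0.1 0.16 0.15
```

```text
[299  94  20   4  69] [308.6087  95.3768] [ 0.8798 -0.0915  0.065 ]
[308 183   7  17  66] [310.697  190.3182] [ 0.537  -0.0958  0.065 ]
[463 215   6   7  33] [465.5758 218.2424] [ 0.4399 -0.634   0.065 ]
t 19.2 p [0.5403 0.2354 0.144 ] cur yaw 0.082 F [ 0.2  0.4 -0.1] w 0.0511 j6 1.78
shift mm [  7.9 -16.  335.9] rot [-0.    -0.068 -0.004]
```

View pics/w11.png

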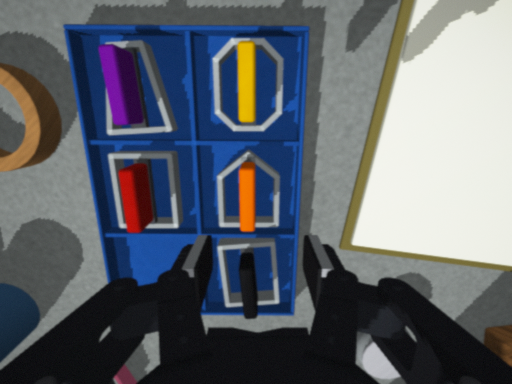

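View pics/top2.png

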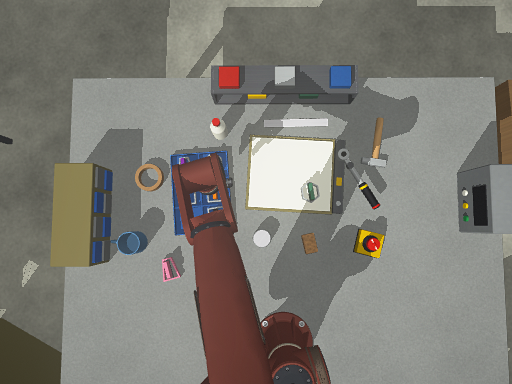

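Call:
send_rows --pt "3 -3 43 0 -0.05 0 0.4" --pt "5 -3 43 0 0 0 0.4" --pt "5 -3 43 0 0 0 0.4" --pt "5 -3 43 0 0 0 0.4" --pt "5 -3 43 0 0 0 0.4"

```text
time_s: 19.75
position: [0.5377, 0.0163, 0.1476]
ee_rot: [[-0.99, -0.01, 0.142], [-0.142, 0.002, -0.99], [0.01, -1.0, -0.003]]
contact_force: [1.9, -1.0, -0.5]
grip_width: 0.0512
```

```bash
python3 d.py 0.537 -0.096 0.155 0.14
```

```text
t 19.8 p [0.5377 0.0163 0.1476] cur yaw 0.143 F [ 1.9 -1.  -0.5] w 0.0512 j6 1.33
shift mm [ 16.7  -7.6 111. ] rot [0.003 0.003 0.01 ]
```

Call:
send_rows --pt "5 -4 38 0 0 0.01 0.4" --pt "5 -4 38 0 0 0 0.4" --pt "5 -2 28 0 0 0 0.4" --pt "0 0 0 0 0 0 0.4"

```text
time_s: 20.15
position: [0.5305, -0.0978, 0.1469]
ee_rot: [[-0.991, -0.014, 0.134], [-0.134, 0.006, -0.991], [0.013, -1.0, -0.008]]
contact_force: [-0.4, 1.5, -0.4]
grip_width: 0.0515
```

```bash
sed -i 's/smin=110,vmin=40/smin=90,vmin=25/' plate.py; python3 plate.py green 0.012 w12; python3 d.py 0.537 -0.096 0.034 0.14
```

```text
blob [252 156  16  70 993] [259.3 190.5] [ 0.5376 -0.098 ] d 0.007
rect(top plane) mid 0.5387 -0.0981 L 61.5 W 13.1 yaw 0.137
bright face mid 0.5552 -0.0945 L 16.2 W 10.0 yaw 0.130 thr 73.0
t 20.2 p [ 0.5299 -0.0961  0.1462] cur yaw 0.135 F [-0.8  0.1 -1. ] w 0.0516 j6 1.12
shift mm [ -8.7 112.1   1.8] rot [ 0.009 -0.005  0.015]
```

View pics/w12.png

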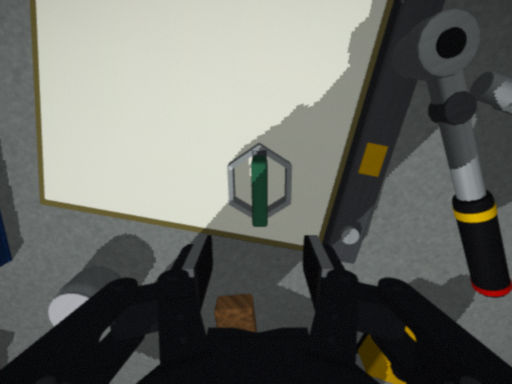

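Call:
send_rows --pt "-8 20 3 0.009 0 0.015 0.4" --pt "0 30 0 0 0 0 0.4" --pt "0 30 0 0 0 0 0.4" --pt "2 15 0 0 0 0 0.4" --pt "0 0 0 0 0 0 0.4"

```text
time_s: 20.7
position: [0.5315, -0.0917, 0.041]
ee_rot: [[-0.991, -0.008, 0.136], [-0.136, 0.007, -0.991], [0.007, -1.0, -0.008]]
contact_force: [0.5, 0.4, -0.4]
grip_width: 0.0514
```

```bash
python3 d.py 0.5375 -0.098 0.035 0.135
```

```text
t 20.7 p [ 0.5315 -0.0917  0.041 ] cur yaw 0.136 F [ 0.5  0.4 -0.4] w 0.0514 j6 1.13
shift mm [-5.2  5.9  7.1] rot [0.008 0.001 0.007]
```

Call:
send_rows --pt "-6 3 7 0.008 0 0.007 0.4" --pt "0 3 0 0 0 0 0.4" --pt "0 0 0 0 0 0 0.4"

```text
time_s: 21.0
position: [0.5385, -0.096, 0.0339]
ee_rot: [[-0.99, -0.001, 0.138], [-0.138, 0.0, -0.99], [0.001, -1.0, -0.0]]
contact_force: [0.1, -0.7, -0.5]
grip_width: 0.0513
```

```bash
python3 d.py 0.5375 -0.098 0.035 0.135
```

```text
t 21.0 p [ 0.5385 -0.096   0.0339] cur yaw 0.138 F [ 0.1 -0.7 -0.5] w 0.0513 j6 1.13
shift mm [ 1.3 -1.1  1.8] rot [0.    0.003 0.001]
```

Call:
send_rows --pt "1 -1 2 0 0 0 0.6" --pt "0 0 0 0 0 0 1" --pt "0 0 0 0 0 0 1" --pt "0 0 0 0 0 0 1" --pt "0 0 0 0 0 0 1"

```text
time_s: 21.5
position: [0.5395, -0.0988, 0.0373]
ee_rot: [[-0.99, 0.003, 0.137], [-0.138, -0.001, -0.991], [-0.003, -1.0, 0.001]]
contact_force: [0.7, 0.5, -2.2]
grip_width: 0.0128
```

Call:
send_rows --pt "0 -20 0 0 0 0 1" --pt "0 -35 0 0 0 0 1" --pt "0 -35 0 0 0 0 1" --pt "0 0 0 0 0 0 1"

```text
time_s: 21.9
position: [0.5354, -0.0978, 0.1257]
ee_rot: [[-0.991, -0.006, 0.137], [-0.137, 0.002, -0.991], [0.006, -1.0, -0.003]]
contact_force: [0.4, -0.6, -3.1]
grip_width: 0.0126
```

```bash
python3 d.py 0.434 0.342 0.125 0.083
```

```text
t 21.9 p [ 0.5354 -0.0978  0.1257] cur yaw 0.138 F [ 0.4 -0.6 -3.1] w 0.0126 j6 1.12
shift mm [  40.1    2.1 -449.5] rot [0.003 0.055 0.006]
```

Call:
send_rows --pt "6 -3 -44 0 0.055 0.006 1" --pt "6 -3 -44 0 0 0 1" --pt "6 -3 -44 0 0 0 1" --pt "6 -3 -44 0 0 0 1" --pt "6 -3 -44 0 0 0 1"

```text
time_s: 22.4
position: [0.4829, 0.119, 0.1357]
ee_rot: [[-0.998, -0.003, 0.068], [-0.068, -0.0, -0.998], [0.003, -1.0, -0.0]]
contact_force: [1.3, 0.4, -3.5]
grip_width: 0.0133
```

```bash
python3 d.py 0.434 0.342 0.125 0.083
```

```text
t 22.4 p [0.4829 0.119  0.1357] cur yaw 0.068 F [ 1.3  0.4 -3.5] w 0.0133 j6 1.60
shift mm [  33.6   10.9 -225.8] rot [ 0.    -0.015  0.003]
```

Call:
send_rows --pt "7 1 -44 0 -0.015 0 1" --pt "7 1 -44 0 0 0 1" --pt "7 1 -44 0 0 0 1" --pt "5 1 -44 0 0 0 1" --pt "5 1 -32 0 0 0 1"

```text
time_s: 22.9
position: [0.4266, 0.3309, 0.1224]
ee_rot: [[-0.996, -0.012, 0.084], [-0.084, -0.004, -0.996], [0.012, -1.0, 0.003]]
contact_force: [1.1, -0.2, -3.8]
grip_width: 0.013
```

```bash
python3 d.py 0.434 0.342 0.06 0.083
```

```text
t 22.9 p [0.4266 0.3309 0.1224] cur yaw 0.084 F [ 1.1 -0.2 -3.8] w 0.0130 j6 2.01
shift mm [ -9.1  62.2 -10.6] rot [-0.003  0.001  0.012]
```

Call:
send_rows --pt "-8 12 -4 0 0 0.012 1" --pt "0 25 -3 0 0 0 1" --pt "0 20 0 0 0 0 1" --pt "0 0 0 0 0 0 1"

```text
time_s: 23.3
position: [0.4277, 0.3425, 0.0571]
ee_rot: [[-0.996, -0.006, 0.093], [-0.093, -0.005, -0.996], [0.007, -1.0, 0.004]]
contact_force: [-1.1, 0.0, -2.8]
grip_width: 0.0135
```

```bash
python3 d.py 0.434 0.342 0.029 0.083; python3 -c "
from h import *
cam('wrist','w13')"
```

```text
t 23.3 p [0.4277 0.3425 0.0571] cur yaw 0.093 F [-1.1  0.  -2.8] w 0.0135 j6 2.03
shift mm [-6.4 28.1  1. ] rot [-0.004  0.01   0.007]
```

View pics/w13.png

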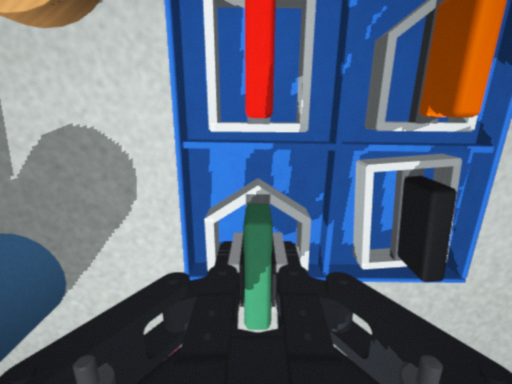

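Call:
send_rows --pt "-6 8 1 0 0.01 0.007 1" --pt "0 8 0 0 0 0 1" --pt "0 8 0 0 0 0 1" --pt "0 4 0 0 0 0 1" --pt "0 0 0 0 0 0 1"

```text
time_s: 23.85
position: [0.437, 0.3422, 0.0299]
ee_rot: [[-0.997, 0.006, 0.08], [-0.08, -0.002, -0.997], [-0.006, -1.0, 0.002]]
contact_force: [0.0, -0.1, -3.6]
grip_width: 0.013
```

```bash
python3 d.py 0.434 0.342 0.029 0.083
```

```text
t 23.9 p [0.437  0.3422 0.0299] cur yaw 0.080 F [ 0.  -0.1 -3.6] w 0.0130 j6 2.03
shift mm [ 3.   0.8 -0.1] rot [-0.002 -0.003 -0.006]
```

Call:
send_rows --pt "3 2 0 0 0 -0.006 1" --pt "0 0 0 0 0 0 0.4" --pt "0 0 0 0 0 0 0.4" --pt "0 0 0 0 0 0 0.4"

```text
time_s: 24.25
position: [0.4379, 0.3438, 0.0319]
ee_rot: [[-0.997, 0.007, 0.08], [-0.08, 0.002, -0.997], [-0.007, -1.0, -0.001]]
contact_force: [0.0, -0.8, -0.3]
grip_width: 0.0513
```

Call:
send_rows --pt "0 -20 0 0 0 0 0.4" --pt "0 -40 0 0 0 0 0.4" --pt "0 -40 0 0 0 0 0.4" --pt "0 -30 10 0 0 0 0.4"

```text
time_s: 24.65
position: [0.4333, 0.3322, 0.1605]
ee_rot: [[-0.997, -0.004, 0.081], [-0.081, -0.004, -0.997], [0.005, -1.0, 0.003]]
contact_force: [1.3, 0.2, -0.1]
grip_width: 0.0513
```

```bash
python3 -c "
from h import *
show();cam('wrist','w14');c=cam('scene','sc2');cam('top','top3')
im=cv2.resize(c['image'][130:300,90:390],None,fx=2.6,fy=2.6,interpolation=cv2.INTER_CUBIC); cv2.imwrite('pics/scz2.png',im[:,:,::-1])"
```

```text
t 24.65 p [0.4333 0.3322 0.1605] j [ 0.5262  0.1262  1.8581 -0.0012  1.1631  2.016 ] F [ 1.3378  0.2157 -0.1276] w 0.0513
[[-0.9967 -0.0044  0.0814]
 [-0.0814 -0.0038 -0.9967]
 [ 0.0047 -1.      0.0034]]
```

View pics/w14.png

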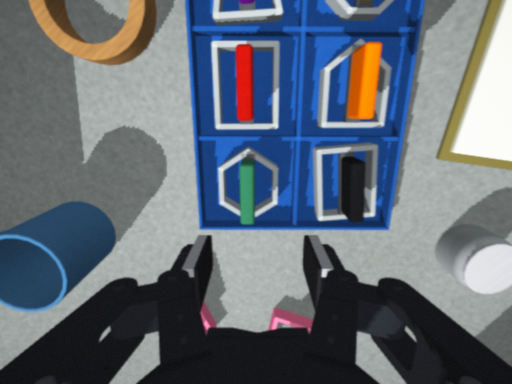

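View pics/scz2.png

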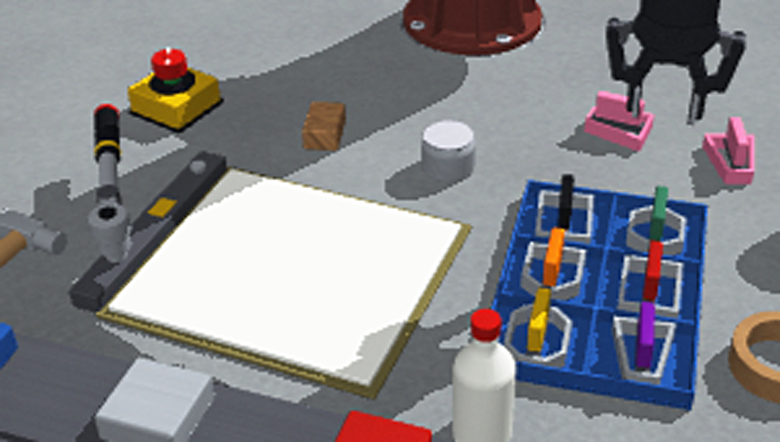

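View pics/top3.png

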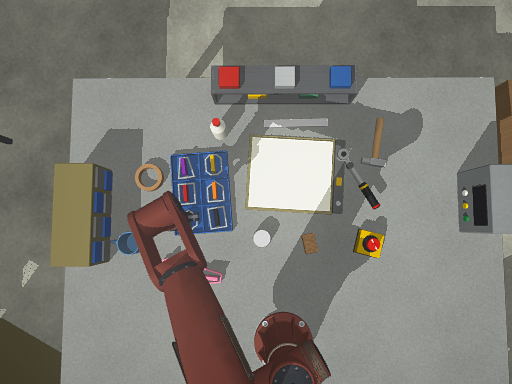

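```bash
python3 - <<'E'
from h import *
c=cam("top"); s=cam("scene")
for k,(x0,x1,y0,y1) in {"red":(366,384,198,214),"yellow":(357,371,180,192)}.items():
    for b in blobs(mask(c,k),8):
        if x0<b[1][0]<x1 and y0<b[1][1]<y1: print("top",k,b[0],b[1],onz(c,*b[1],0.075))
for b in blobs(mask(s,"red"),6)+blobs(mask(s,"yellow"),6):
    if 115<b[1][0]<150 and 165<b[1][1]<215: print("scene",b[0],b[1],onz(s,*b[1],.075))
im=cv2.resize(c["image"][140:220,325:395],None,fx=8,fy=8,interpolation=cv2.INTER_CUBIC); cv2.imwrite("pics/topw.png",im[:,:,::-1])
im=cv2.resize(s["image"][160:250,80:190],None,fx=7,fy=7,interpolation=cv2.INTER_CUBIC); im=im[:600]; cv2.imwrite("pics/scw.png",im[:,:,::-1])
E
```

```text
top red [372 204   8   5  18] [375.7222 205.9444] [ 0.4817 -0.3196  0.075 ]
top yellow [359 184   9   6  25] [363.32 186.48] [ 0.5497 -0.278   0.075 ]
scene [127 170   9   3  15] [130.8    170.9333] [ 0.4762 -0.3236  0.075 ]
scene [126 184  10   5  22] [130.2273 185.2273] [ 0.5455 -0.284   0.075 ]
```

View pics/topw.png

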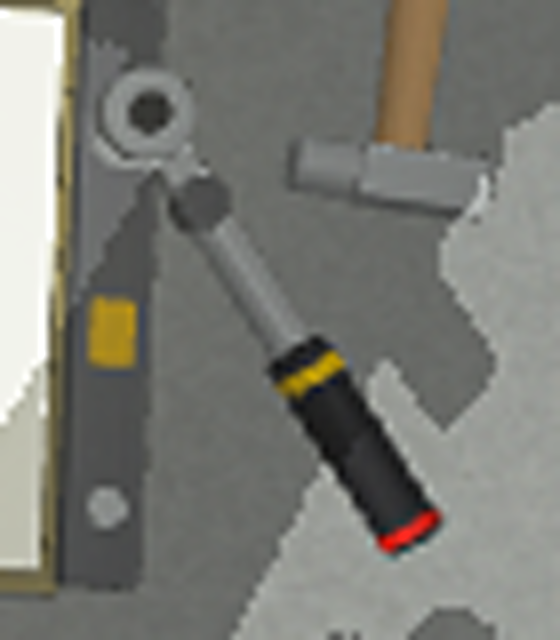

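View pics/scw.png

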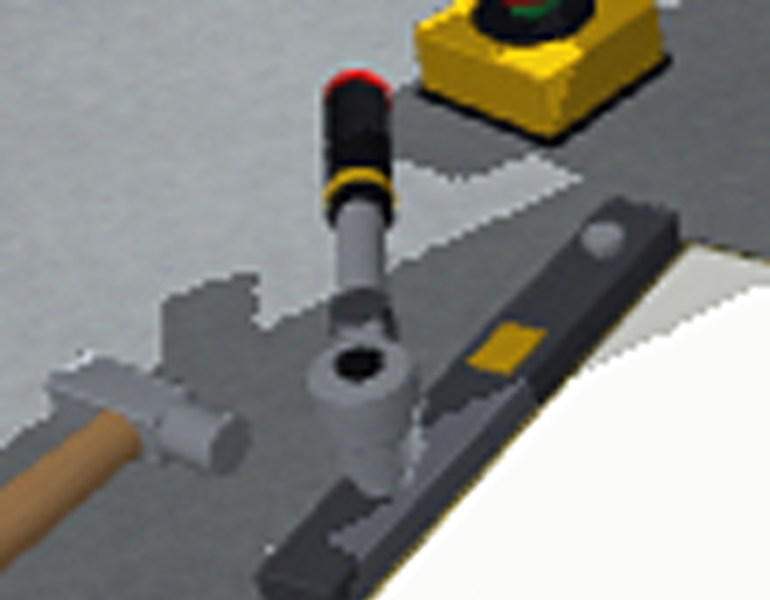

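```bash
python3 - <<'E'
from h import *
c=cam("top"); s=cam("scene")
B=onz(c,343.3,153.4,.085); Hh=onz(c,349.8,164.6,.082); E=onz(c,375.7,205.9,.076); Y=onz(c,363.3,186.5,.08)
B2=onz(s,80+357/7,160+362/7,.085)
print(B,B2,Hh,E,Y, np.linalg.norm((Hh-B)[:2]),np.linalg.norm((E-B)[:2]),np.linalg.norm((Y-B)[:2]))
for q in (Hh,Y,E):
    d=(q-B)[:2]; print("ang",np.arctan2(d[1],d[0]))
d=(E-B)[:2];d/=np.linalg.norm(d); print("grip centre",B[:2]+.17*d, "E from 217",E[:2]-0.217*d)
# bed check
a=-0.055;R=np.array([[np.cos(a),-np.sin(a)],[np.sin(a),np.cos(a)]]); print("bolt in bed",R.T@(B[:2]-[0.603,-0.0287]))
ang=np.arctan2(d[1],d[0]); print("wrench angle rel to bed -x ccw", (ang-(a+np.pi)+np.pi)%(2*np.pi)-np.pi)
E
```

```text
[ 0.6647 -0.2078  0.085 ] [ 0.6672 -0.2063  0.085 ] [ 0.6257 -0.2305  0.082 ] [ 0.4818 -0.3192  0.076 ] [ 0.5491 -0.2765  0.08  ] 0.04510844456837378 0.21411275937624702 0.13443709292722186
ang -2.6143993378855206
ang -2.6053689547273997
ang -2.5944106702676497
grip centre [ 0.5195 -0.2962] E from 217 [ 0.6672 -0.2063]
bolt in bed [ 0.0714 -0.1754]
wrench angle rel to bed -x ccw 0.6021819833221436
```

Call:
send_rows --pt "-2 -2 45 0 -0.15 0 0.4" --pt "4 -2 45 0 -0.15 0 0.4" --pt "11 -2 44 0 -0.15 0 0.4" --pt "17 -2 41 0 0 0 0.4" --pt "17 -2 41 0 0 0 0.4"

```text
time_s: 25.5
position: [0.4536, 0.1133, 0.1582]
ee_rot: [[-0.868, -0.024, 0.495], [-0.495, -0.01, -0.869], [0.026, -1.0, -0.004]]
contact_force: [0.7, 0.2, 0.4]
grip_width: 0.0512
```

Call:
send_rows --pt "17 -2 41 0 0 0 0.4" --pt "17 -2 41 0 0 0 0.4" --pt "17 -2 41 0 0 0 0.4" --pt "17 -2 41 0 0 0 0.4" --pt "17 -2 41 0 0 0 0.4"

```text
time_s: 26.0
position: [0.4756, -0.1137, 0.1607]
ee_rot: [[-0.867, -0.039, 0.496], [-0.497, -0.005, -0.868], [0.037, -0.999, -0.015]]
contact_force: [0.3, 1.6, 1.8]
grip_width: 0.0517
```

```bash
python3 d.py 0.5195 -0.296 0.16 0.54
```

```text
t 26.0 p [ 0.4756 -0.1137  0.1607] cur yaw 0.520 F [0.3 1.6 1.8] w 0.0517 j6 0.69
shift mm [ 52.5  -0.1 180. ] rot [ 0.015 -0.02   0.037]
```

Call:
send_rows --pt "13 0 44 0.015 -0.02 0.037 0.4" --pt "13 0 45 0 0 0 0.4" --pt "13 0 45 0 0 0 0.4" --pt "13 0 40 0 0 0 0.4" --pt "0 0 0 0 0 0 0.4"

```text
time_s: 26.5
position: [0.5161, -0.2996, 0.1502]
ee_rot: [[-0.86, -0.01, 0.51], [-0.51, 0.007, -0.86], [0.005, -1.0, -0.011]]
contact_force: [-0.1, 0.8, -0.4]
grip_width: 0.0511
```

```bash
python3 d.py 0.5195 -0.296 0.05 0.54; python3 - <<'E'
from h import *
c=cam('wrist','w15')
for k in ("red","yellow"):
    for b in blobs(mask(c,k),30):
        print(k,b[0],b[1],onz(c,*b[1],.075))
E
```

```text
t 26.5 p [ 0.5161 -0.2996  0.1502] cur yaw 0.535 F [-0.1  0.8 -0.4] w 0.0511 j6 0.39
shift mm [ -5.2 100.1  -0.2] rot [ 0.011 -0.005  0.005]
red [244 243  32  13 258] [259.0233 249.8023] [ 0.4798 -0.3221  0.075 ]
yellow [182  62  36  42 825] [199.4048  82.4982] [ 0.5754 -0.2136  0.075 ]
yellow [  0  87 134  83 698] [ 64.6676 128.2393] [ 0.4922 -0.1383  0.075 ]
yellow [240 151  36  15 442] [257.4276 158.319 ] [ 0.5491 -0.2792  0.075 ]
yellow [ 204  272   40   57 1417] [223.5526 301.6161] [ 0.4154 -0.3215  0.075 ]
```

View pics/w15.png

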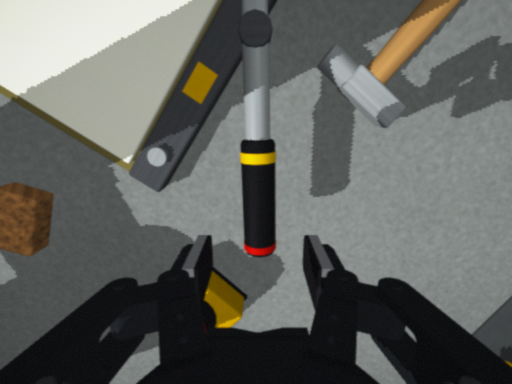

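Call:
send_rows --pt "-5 15 0 0.011 0 0.005 0.3" --pt "0 25 0 0 0 0 0.3" --pt "0 0 0 0 0 0 0.3"

```text
time_s: 26.85
position: [0.5168, -0.2899, 0.104]
ee_rot: [[-0.86, -0.008, 0.511], [-0.511, 0.01, -0.86], [0.002, -1.0, -0.013]]
contact_force: [-0.6, -0.1, 0.1]
grip_width: 0.0599
```

```bash
python3 d.py 0.5195 -0.2975 0.05 0.54; python3 -c "
from h import *
cam('wrist','w16')"
```

```text
t 26.9 p [ 0.5168 -0.2899  0.104 ] cur yaw 0.536 F [-0.6 -0.1  0.1] w 0.0599 j6 0.40
shift mm [ 1.5 53.9  8.6] rot [ 0.013 -0.004  0.002]
```

View pics/w16.png

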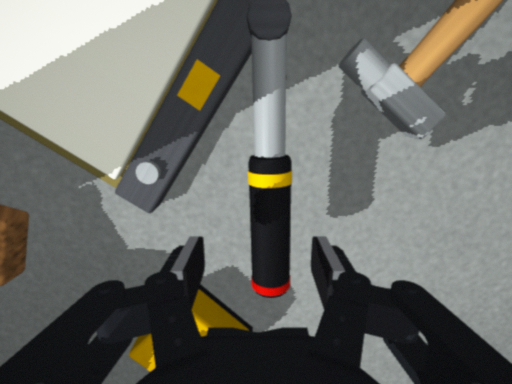

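Call:
send_rows --pt "1 0 8 0.013 0 0.002 0.3" --pt "0 18 0 0 0 0 0.3" --pt "0 18 0 0 0 0 0.3" --pt "0 12 2 0 0 0 0.3" --pt "0 0 0 0 0 0 0.3"

```text
time_s: 27.4
position: [0.5272, -0.3009, 0.0626]
ee_rot: [[-0.858, 0.012, 0.514], [-0.514, -0.009, -0.858], [-0.005, -1.0, 0.014]]
contact_force: [0.6, 0.4, 0.0]
grip_width: 0.0599
```

```bash
python3 d.py 0.5195 -0.2975 0.05 0.54; python3 -c "
from h import *
cam('wrist','w17')"
```

```text
t 27.4 p [ 0.5272 -0.3009  0.0626] cur yaw 0.540 F [0.6 0.4 0. ] w 0.0599 j6 0.40
shift mm [ 4.9 12.4 -7. ] rot [-0.014  0.    -0.005]
```

View pics/w17.png

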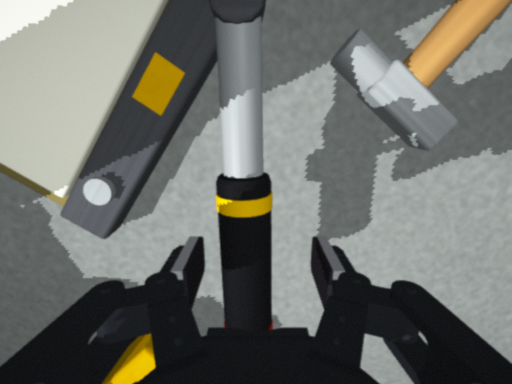

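Call:
send_rows --pt "4 6 -7 -0.014 0 -0.005 0.4" --pt "0 8 0 0 0 0 0.5" --pt "0 0 0 0 0 0 0.5"

```text
time_s: 27.75
position: [0.522, -0.2982, 0.0513]
ee_rot: [[-0.858, 0.004, 0.514], [-0.514, -0.003, -0.858], [-0.002, -1.0, 0.004]]
contact_force: [-0.5, 0.6, -0.3]
grip_width: 0.0426
```

```bash
python3 d.py 0.5195 -0.2975 0.05 0.54; python3 -c "
from h import *
c=cam('wrist','w18')
s=bot.read_state()
B=np.array([.666,-.207]);p=s['position'][:2]-B
print(np.linalg.norm(p),np.arctan2(p[1],p[0]))"
```

```text
t 27.8 p [ 0.522  -0.2982  0.0513] cur yaw 0.540 F [-0.5  0.6 -0.3] w 0.0426 j6 0.39
shift mm [ 1.8  1.3 -1.9] rot [-0.004  0.    -0.002]
0.17034171200591133 -2.5751395449966186
```

View pics/w18.png

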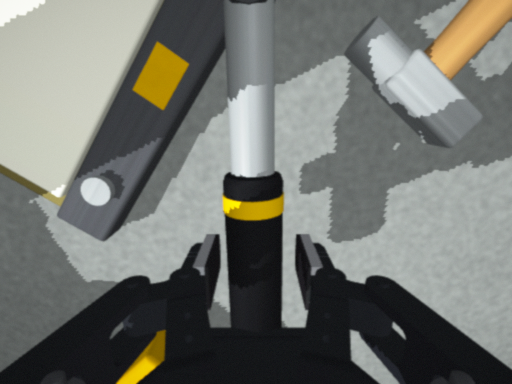

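Call:
send_rows --pt "-1 0 -12 0 0.06 0 0.5" --pt "-1 0 -15 0 0.09 0 0.5" --pt "-1 0 -15 0 0.09 0 0.5" --pt "-1 0 -15 0 0.09 0 0.5"

```text
time_s: 28.2
position: [0.505, -0.2512, 0.0538]
ee_rot: [[-0.981, 0.012, 0.196], [-0.196, -0.016, -0.98], [-0.008, -1.0, 0.018]]
contact_force: [-1.0, -3.8, -1.7]
grip_width: 0.0425
```

```bash
cat > wr.py <<'E'
import sys
from h import *
s=bot.read_state()
B=np.array([.666,-.207]);p=s['position'][:2]-B
R=s["ee_rot"]
# pushing finger pad is on +z side, half opening away
pad=s['position'][:2]+R[:2,2]*(s["grip_width"]/2-0.014)-B  # bar centre if touching pushing pad
print("t %.2f"%s["time_s"],"tcp",s["position"],"F",s["contact_force"],"Ftool",R.T@s["contact_force"],"yaw %.3f"%np.arctan2(-R[1,0],-R[0,0]))
ang=np.arctan2(pad[1],pad[0]); r=np.linalg.norm(pad)
print("bar if touching: r %.4f bed-ccw %.3f -> bolt(straight) %.3f"%(r,(ang-(np.pi-0.055)+np.pi)%(2*np.pi)-np.pi,0.9-((ang-(np.pi-0.055)+np.pi)%(2*np.pi)-np.pi)))
# if bolt at 0.95: hinge pos and bend
a=np.pi-0.055+0.9-0.95; Hh=0.045*np.array([np.cos(a),np.sin(a)]); q=pad-Hh; b=np.arctan2(q[1],q[0]); print("bend if bolt .95: %.3f"%((a-b+np.pi)%(2*np.pi)-np.pi))
if len(sys.argv)>1:
    c=cam("top",sys.argv[1]); im=cv2.resize(c["image"][140:220,325:395],None,fx=7,fy=7,interpolation=cv2.INTER_CUBIC); cv2.imwrite(f"pics/{sys.argv[1]}.png",im[:,:,::-1])
E
python3 wr.py
```

```text
t 28.20 tcp [ 0.505  -0.2512  0.0538] F [-1.0161 -3.8124 -1.6595] Ftool [1.7576 1.7078 3.5092] yaw 0.197
bar if touching: r 0.1677 bed-ccw 0.366 -> bolt(straight) 0.534
bend if bolt .95: -0.559
```

Call:
send_rows --pt "-1 2 -12 -0.018 0.04 -0.01 0.5" --pt "-1 0 -12 0 0.05 0 0.5" --pt "-1 0 -12 0 0.05 0 0.5" --pt "0 0 0 0 0 0 0.5"

```text
time_s: 28.6
position: [0.5018, -0.2175, 0.0533]
ee_rot: [[-0.999, -0.001, 0.053], [-0.053, -0.008, -0.999], [0.002, -1.0, 0.008]]
contact_force: [0.1, -0.3, 0.3]
grip_width: 0.0427
```

```bash
python3 wr.py
```

```text
t 28.60 tcp [ 0.5018 -0.2175  0.0533] F [ 0.0595 -0.2672  0.3155] Ftool [-0.0447 -0.3134  0.2724] yaw 0.053
bar if touching: r 0.1648 bed-ccw 0.164 -> bolt(straight) 0.736
bend if bolt .95: -0.292
```

Call:
send_rows --pt "3 2 -10 -0.008 0.04 0 0.5" --pt "0 0 -10 0 0.05 0 0.5" --pt "0 0 -8 0 0.04 0 0.5"

```text
time_s: 28.9
position: [0.5015, -0.1946, 0.0538]
ee_rot: [[-0.997, 0.005, -0.077], [0.077, -0.009, -0.997], [-0.006, -1.0, 0.009]]
contact_force: [-0.1, -3.5, -0.9]
grip_width: 0.0423
```

```bash
python3 wr.py tw1
```

```text
t 28.90 tcp [ 0.5015 -0.1946  0.0538] F [-0.0985 -3.4935 -0.9115] Ftool [-0.1663  0.9426  3.4827] yaw -0.077
bar if touching: r 0.1652 bed-ccw 0.023 -> bolt(straight) 0.877
bend if bolt .95: -0.100
```

View pics/tw1.png

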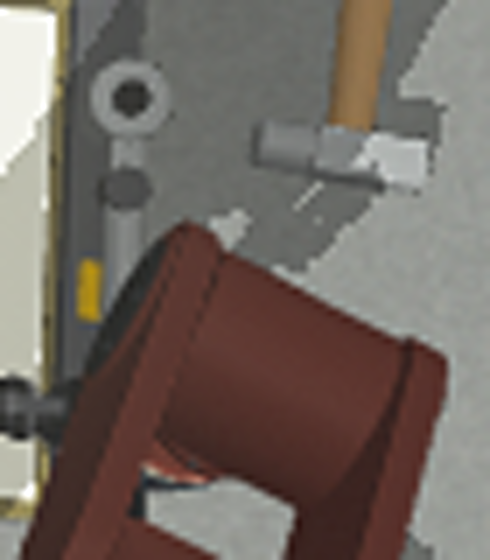

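Call:
send_rows --pt "2 2 -6 0 0.02 0 0.5" --pt "0 0 -6 0 0.02 0 0.5"

```text
time_s: 29.15
position: [0.5023, -0.1845, 0.0533]
ee_rot: [[-0.993, 0.009, -0.116], [0.116, -0.013, -0.993], [-0.01, -1.0, 0.012]]
contact_force: [-2.6, -4.6, -0.8]
grip_width: 0.0428
```

```bash
python3 wr.py
```

```text
t 29.15 tcp [ 0.5023 -0.1845  0.0533] F [-2.5804 -4.6241 -0.7521] Ftool [2.0353 0.7898 4.8827] yaw -0.116
bar if touching: r 0.1653 bed-ccw -0.037 -> bolt(straight) 0.937
bend if bolt .95: -0.018
```

Call:
send_rows --pt "1 1 -5 0 0.02 0 0.5" --pt "0 0 -4 0 0 0 0.5"

```text
time_s: 29.35
position: [0.5025, -0.1832, 0.0534]
ee_rot: [[-0.991, 0.009, -0.13], [0.13, -0.029, -0.991], [-0.013, -1.0, 0.028]]
contact_force: [-4.8, -14.2, -3.8]
grip_width: 0.0426
```

```bash
python3 wr.py
```

```text
t 29.35 tcp [ 0.5025 -0.1832  0.0534] F [ -4.7904 -14.1881  -3.7686] Ftool [ 2.96    4.1354 14.5804] yaw -0.130
bar if touching: r 0.1652 bed-ccw -0.045 -> bolt(straight) 0.945
bend if bolt .95: -0.006
```

Call:
send_rows --pt "0 0 -8 -0.02 0.02 -0.01 0.5"

```text
time_s: 29.45
position: [0.5028, -0.1794, 0.0534]
ee_rot: [[-0.989, 0.0, -0.147], [0.147, -0.016, -0.989], [-0.003, -1.0, 0.016]]
contact_force: [-4.0, -14.6, -2.9]
grip_width: 0.0426
```

```bash
python3 wr.py
```

```text
t 29.45 tcp [ 0.5028 -0.1794  0.0534] F [ -4.0303 -14.6051  -2.9432] Ftool [ 1.8554  3.1734 14.9901] yaw -0.147
bar if touching: r 0.1655 bed-ccw -0.068 -> bolt(straight) 0.968
bend if bolt .95: 0.025
```

Call:
send_rows --pt "0 0 -8 -0.016 0.02 0 0.5"

```text
time_s: 29.55
position: [0.5033, -0.176, 0.0534]
ee_rot: [[-0.986, 0.001, -0.164], [0.164, -0.008, -0.986], [-0.003, -1.0, 0.008]]
contact_force: [-5.2, -14.8, -2.0]
grip_width: 0.0425
```

```bash
python3 wr.py
```

```text
t 29.55 tcp [ 0.5033 -0.176   0.0534] F [ -5.2276 -14.8277  -1.9571] Ftool [ 2.7269  2.0676 15.4696] yaw -0.165
bar if touching: r 0.1656 bed-ccw -0.090 -> bolt(straight) 0.990
bend if bolt .95: 0.055
```

Call:
send_rows --pt "0 0 -8 0 0.03 0 0.5"

```text
time_s: 29.65
position: [0.5041, -0.1729, 0.0536]
ee_rot: [[-0.981, 0.0, -0.193], [0.193, -0.016, -0.981], [-0.003, -1.0, 0.016]]
contact_force: [-3.0, -13.9, -4.6]
grip_width: 0.0432
```

```bash
python3 wr.py
```

```text
t 29.65 tcp [ 0.5041 -0.1729  0.0536] F [ -3.0368 -13.9076  -4.6481] Ftool [ 0.3157  4.8715 14.1569] yaw -0.194
bar if touching: r 0.1656 bed-ccw -0.106 -> bolt(straight) 1.006
bend if bolt .95: 0.077
```

Call:
send_rows --pt "0 0 -9 -0.016 0.02 0 0.5"

```text
time_s: 29.75
position: [0.505, -0.1684, 0.0535]
ee_rot: [[-0.978, 0.002, -0.211], [0.211, -0.008, -0.978], [-0.004, -1.0, 0.008]]
contact_force: [-4.4, -12.6, -2.4]
grip_width: 0.0428
```

```bash
python3 wr.py
```

```text
t 29.75 tcp [ 0.505  -0.1684  0.0535] F [ -4.3606 -12.6075  -2.4303] Ftool [ 1.6146  2.5261 13.2243] yaw -0.212
bar if touching: r 0.1656 bed-ccw -0.136 -> bolt(straight) 1.036
bend if bolt .95: 0.118
```

Call:
send_rows --pt "0 0 -8 0 0.03 0 0.5"

```text
time_s: 29.85
position: [0.506, -0.1651, 0.0535]
ee_rot: [[-0.971, 0.001, -0.239], [0.239, -0.016, -0.971], [-0.004, -1.0, 0.015]]
contact_force: [-3.0, -13.7, -2.6]
grip_width: 0.0428
```

```bash
python3 wr.py tw2
```

```text
t 29.85 tcp [ 0.506  -0.1651  0.0535] F [ -3.0366 -13.7496  -2.5596] Ftool [-0.3284  2.7783 14.0356] yaw -0.241
bar if touching: r 0.1655 bed-ccw -0.157 -> bolt(straight) 1.057
bend if bolt .95: 0.146
```

View pics/tw2.png

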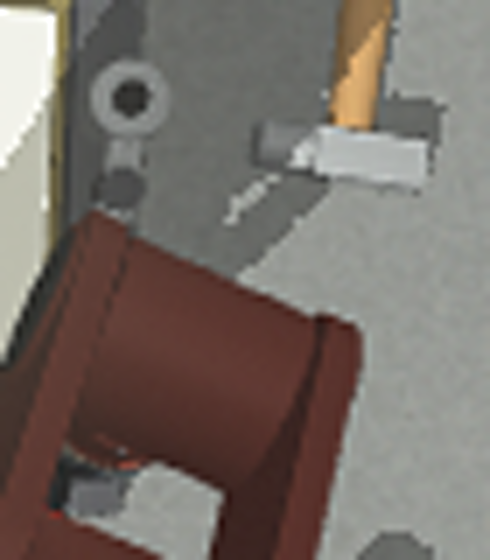

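```bash
python3 -c "
from h import *
cam('wrist','w19')
c=cam('scene'); im=cv2.resize(c['image'][150:260,80:220],None,fx=5,fy=5,interpolation=cv2.INTER_CUBIC); cv2.imwrite('pics/scw2.png',im[:,:,::-1])"; python3 wr.py
```

```text
t 30.00 tcp [ 0.5061 -0.1645  0.0535] F [ -3.8942 -12.7166  -2.6934] Ftool [ 0.772   2.8858 13.2366] yaw -0.240
bar if touching: r 0.1655 bed-ccw -0.161 -> bolt(straight) 1.061
bend if bolt .95: 0.152
```

View pics/w19.png

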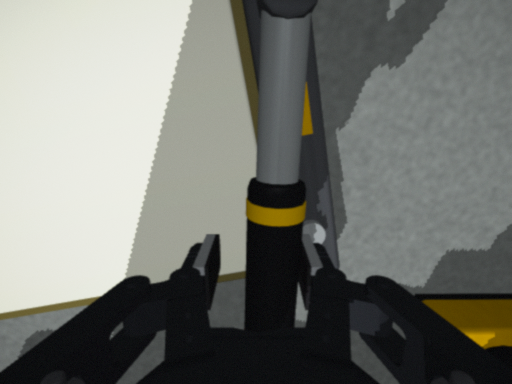

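View pics/scw2.png

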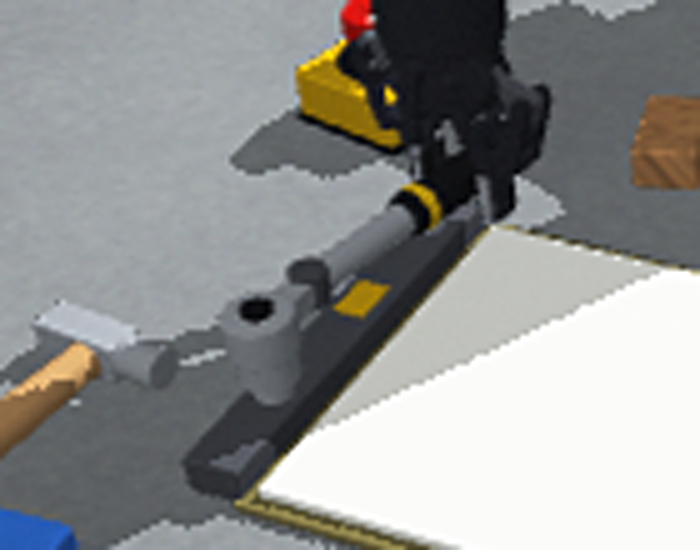

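```bash
python3 - <<'E'
from h import *
c=cam('wrist'); g=cv2.cvtColor(c["image"],cv2.COLOR_RGB2HSV)
m=mask(c,"yellow",100,80); 
for b in blobs(m,100): print(b[0],b[1])
img=c["image"]
for v in (40,80,120,160): print(v,[int(x) for x in img[v,240:330,0:3].mean(1)][::3])
E
```

```text
[302  84  11  52 325] [306.4    115.7292]
[ 246  199   60   28 1032] [275.0698 214.9234]
[  0 297  99  22 491] [ 47.5336 307.5499]
[ 424  301   88   48 2740] [479.0985 319.8044]
40 [60, 59, 59, 36, 37, 41, 43, 60, 72, 80, 83, 87, 91, 96, 103, 105, 104, 96, 92, 90, 86, 85, 75, 50, 41, 77, 82, 77, 76, 77]
80 [159, 133, 59, 58, 59, 50, 43, 69, 80, 84, 87, 93, 97, 102, 103, 103, 99, 95, 94, 89, 84, 79, 54, 45, 45, 41, 60, 72, 75, 77]
120 [160, 158, 158, 152, 81, 58, 61, 76, 83, 88, 89, 97, 101, 100, 99, 101, 96, 96, 92, 87, 79, 80, 79, 78, 46, 46, 44, 42, 76, 77]
160 [159, 159, 159, 160, 161, 149, 71, 80, 86, 91, 94, 98, 100, 97, 95, 97, 95, 93, 88, 79, 50, 44, 45, 43, 43, 44, 47, 47, 44, 59]
```

```bash
python3 - <<'E'
from h import *
c=cam('wrist')
a=onz(c,284.5,40,.072);b=onz(c,278.5,160,.072);y=onz(c,275,215,.08);print(a,b,y)
d=(a-b)[:2];print("yaw",np.arctan2(d[1],d[0]));d=(a-y)[:2];print("yaw",np.arctan2(d[1],d[0]))
E
python3 wr.py
```

```text
[ 0.603  -0.1991  0.072 ] [ 0.5557 -0.1863  0.072 ] [ 0.533  -0.1789  0.08  ]
yaw -0.26522790849056266
yaw -0.28067220008772853
t 30.10 tcp [ 0.5061 -0.1646  0.0534] F [ -3.2275 -12.57    -3.1693] Ftool [ 0.1607  3.3609 12.9284] yaw -0.240
bar if touching: r 0.1655 bed-ccw -0.160 -> bolt(straight) 1.060
bend if bolt .95: 0.151
```

Call:
send_rows --pt "0 0 -9 -0.01 0.02 0 0.5"

```text
time_s: 30.2
position: [0.5072, -0.1605, 0.0533]
ee_rot: [[-0.967, 0.001, -0.256], [0.256, -0.013, -0.967], [-0.004, -1.0, 0.013]]
contact_force: [-3.6, -13.9, -2.5]
grip_width: 0.0427
```

```bash
python3 wr.py
```

```text
t 30.20 tcp [ 0.5072 -0.1605  0.0533] F [ -3.5745 -13.899   -2.4534] Ftool [-0.0874  2.6365 14.3185] yaw -0.259
bar if touching: r 0.1655 bed-ccw -0.185 -> bolt(straight) 1.085
bend if bolt .95: 0.186
```

```bash
python3 - <<'E'
from h import *
c=cam('wrist','w20'); img=c["image"].astype(int)
P=[]
for v in (40,160):
    r=img[v].mean(1); print(v,[int(x) for x in r[246:330]][::2])
t=cam("top","tw3"); im=cv2.resize(t["image"][140:190,325:375],None,fx=10,fy=10,interpolation=cv2.INTER_CUBIC); cv2.imwrite("pics/tw3.png",im[:,:,::-1])
E
python3 wr.py
```

```text
40 [58, 58, 57, 35, 29, 38, 40, 41, 43, 58, 67, 74, 79, 80, 85, 85, 86, 90, 95, 99, 104, 104, 103, 102, 96, 94, 91, 91, 89, 85, 81, 79, 73, 56, 41, 42, 73, 78, 77, 80, 76, 76]
160 [157, 157, 158, 158, 158, 154, 91, 70, 78, 82, 85, 89, 89, 95, 96, 97, 98, 96, 96, 96, 96, 94, 94, 91, 89, 84, 79, 68, 47, 44, 45, 46, 44, 46, 45, 42, 43, 45, 45, 45, 47, 43]
t 30.30 tcp [ 0.5074 -0.1594  0.0533] F [ -4.3543 -12.898   -1.0571] Ftool [ 0.9185  1.2038 13.5699] yaw -0.258
bar if touching: r 0.1656 bed-ccw -0.191 -> bolt(straight) 1.091
bend if bolt .95: 0.194
```

View pics/tw3.png

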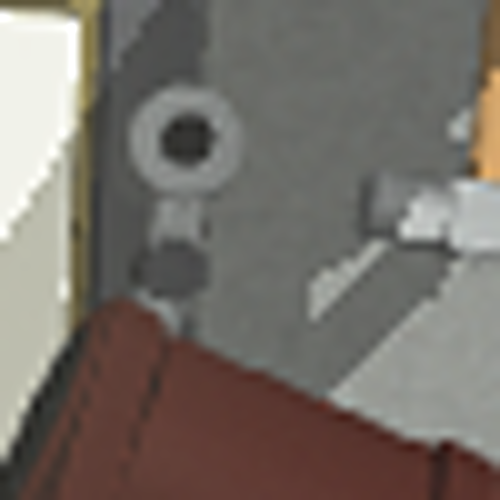

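View pics/w20.png

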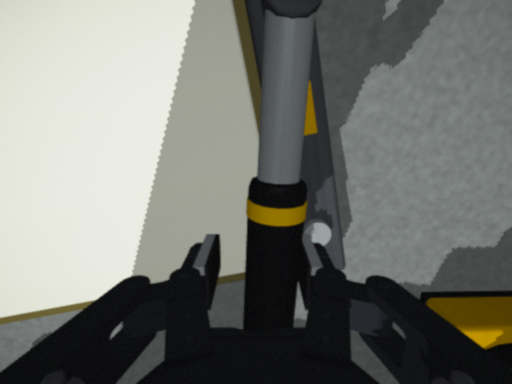

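Call:
send_rows --pt "0 0 6 -0.01 -0.03 0 0.5" --pt "0 0 6 0 -0.03 0 0.5" --pt "0 0 6 0 -0.03 0 0.5" --pt "0 0 6 0 -0.03 0 0.5"

```text
time_s: 30.7
position: [0.5018, -0.1939, 0.0541]
ee_rot: [[-0.992, 0.003, -0.126], [0.126, -0.019, -0.992], [-0.006, -1.0, 0.019]]
contact_force: [0.1, 0.2, -0.3]
grip_width: 0.0427
```

```bash
python3 wr.py
```

```text
t 30.70 tcp [ 0.5018 -0.1939  0.0541] F [ 0.089   0.2035 -0.3432] Ftool [-0.0607  0.3395 -0.2195] yaw -0.126
bar if touching: r 0.1652 bed-ccw 0.020 -> bolt(straight) 0.880
bend if bolt .95: -0.096
```

Call:
send_rows --pt "0 0 -5 -0.019 0 -0.006 0.4" --pt "0 0 0 0 0 0 0.3" --pt "0 -10 0 0 0 0 0.3" --pt "0 -20 0 0 0 0 0.3" --pt "0 -30 0 0 0 0 0.3"

```text
time_s: 31.2
position: [0.4992, -0.1853, 0.1117]
ee_rot: [[-0.992, -0.01, -0.128], [0.128, 0.011, -0.992], [0.011, -1.0, -0.009]]
contact_force: [-0.0, -0.7, -0.5]
grip_width: 0.0598
```

Call:
send_rows --pt "0 -30 0 0 0 0 0.4" --pt "0 -20 -42 0 0 0 0.4" --pt "0 0 -42 0 0 0 0.4" --pt "0 0 -42 0 0 0 0.4" --pt "0 0 -42 0 0 0 0.4"

```text
time_s: 31.7
position: [0.5275, -0.0179, 0.1765]
ee_rot: [[-0.991, 0.007, -0.135], [0.135, 0.006, -0.991], [-0.007, -1.0, -0.007]]
contact_force: [-0.4, -0.3, 0.2]
grip_width: 0.0513
```

```bash
python3 - <<'E'
from h import *
show()
c=cam("top","top4")
B=onz(c,343.3,153.4,.085)
for k in ("red","yellow"):
    for b in blobs(mask(c,k),8):
        if 325<b[1][0]<380 and 175<b[1][1]<215:
            q=onz(c,*b[1],.077); d=(q-B)[:2]; ang=np.arctan2(d[1],d[0]); print(k,b[0],b[1],q,np.linalg.norm(d),"bolt",0.9-((ang-(np.pi-0.055)+np.pi)%(2*np.pi)-np.pi))
im=cv2.resize(c["image"][140:240,160:400],None,fx=3.2,fy=3.2,interpolation=cv2.INTER_CUBIC); cv2.imwrite("pics/top4z.png",im[:,:,::-1])
E
```

```text
t 31.7 p [ 0.5275 -0.0179  0.1765] j [-0.171   0.0606  1.8967  0.0076  1.178   1.5328] F [-0.3887 -0.2517  0.2391] w 0.0513
[[-0.9908  0.0074 -0.1354]
 [ 0.1355  0.0059 -0.9908]
 [-0.0065 -1.     -0.0068]]
red [334 214   8   2  15] [337.7333 214.4667] [ 0.4518 -0.1869  0.077 ] 0.21392085810812445 bolt 0.9427653705732021
yellow [336 177   2   9  16] [336.5 181. ] [ 0.5686 -0.1844  0.077 ] 0.09886608398294505 bolt 1.0841120170313214
yellow [335 191   9   3  20] [339.35 191.65] [ 0.5313 -0.1937  0.077 ] 0.13414317559044148 bolt 0.9499883683532034
```

View pics/top4z.png

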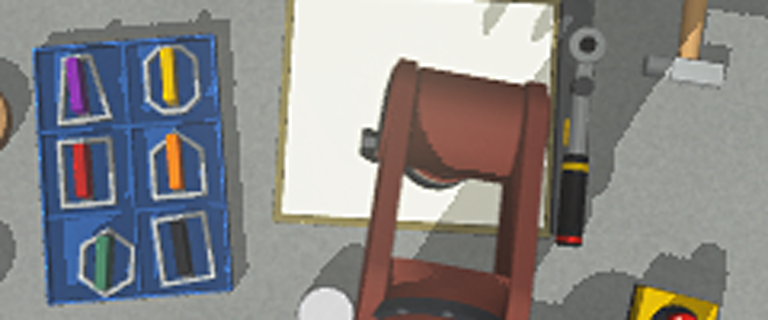

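Call:
send_rows --pt "-5 0 -43 0 -0.1 0 0.4" --pt "-9 0 -43 0 -0.11 0 0.4" --pt "-14 0 -41 0 0 0 0.4" --pt "-14 0 -41 0 0 0 0.4" --pt "-14 0 -41 0 0 0 0.4"

```text
time_s: 32.25
position: [0.5797, 0.206, 0.1843]
ee_rot: [[-0.996, 0.012, 0.087], [-0.087, 0.012, -0.996], [-0.013, -1.0, -0.011]]
contact_force: [1.4, -0.6, -0.7]
grip_width: 0.0512
```

```bash
python3 d.py 0.623 0.357 0.16 0.07
```

```text
t 32.2 p [0.5797 0.206  0.1843] cur yaw 0.087 F [ 1.4 -0.6 -0.7] w 0.0512 j6 1.70
shift mm [ -56.    26.6 -146.3] rot [ 0.011  0.017 -0.013]
```

Call:
send_rows --pt "-14 5 -39 0.011 0.01 -0.013 0.4" --pt "-14 6 -40 0 0 0 0.4" --pt "-14 6 -38 0 0 0 0.4" --pt "-8 6 -20 0 0 0 0.4" --pt "0 0 0 0 0 0 0.4"

```text
time_s: 32.75
position: [0.6179, 0.362, 0.1657]
ee_rot: [[-0.996, 0.003, 0.087], [-0.087, 0.004, -0.996], [-0.004, -1.0, -0.004]]
contact_force: [-0.6, 0.2, -0.5]
grip_width: 0.0509
```

```bash
python3 plate.py purple 0.004 w21; python3 d.py 0.623 0.357 0.027 0.07
```

```text
blob [253 150  18  66 931] [261.3 182.9] [0.6268 0.3592] d 0.009
rect(top plane) mid 0.6279 0.3595 L 63.6 W 14.5 yaw 0.155
bright face mid 0.6254 0.3596 L 56.5 W 11.7 yaw 0.137 thr 135.0
t 32.8 p [0.6179 0.3608 0.1661] cur yaw 0.086 F [ 0.4 -0.2  0.7] w 0.0510 j6 1.91
shift mm [ -4.3 139.1   4.7] rot [ 0.004  0.016 -0.004]
```

View pics/w21.png

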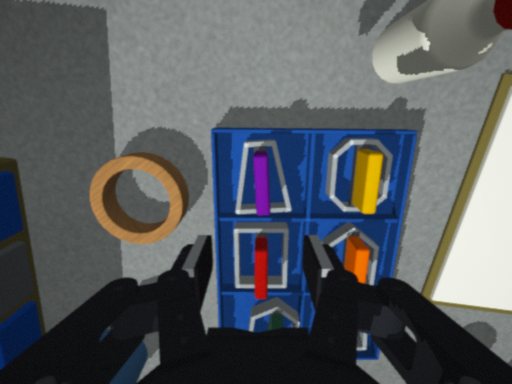

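Call:
send_rows --pt "-8 25 1 0.004 -0.055 -0.004 0.4" --pt "0 30 0 0 0 0 0.4" --pt "1 30 0 0 0 0 0.4" --pt "2 25 0 0 0 0 0.4" --pt "0 0 0 0 0 0 0.4"

```text
time_s: 33.3
position: [0.6247, 0.3556, 0.0598]
ee_rot: [[-0.99, 0.004, 0.141], [-0.141, -0.001, -0.99], [-0.004, -1.0, 0.002]]
contact_force: [-0.8, -0.6, -0.3]
grip_width: 0.0512
```

```bash
python3 d.py 0.6265 0.3595 0.028 0.145
```

```text
t 33.3 p [0.6247 0.3556 0.0598] cur yaw 0.141 F [-0.8 -0.6 -0.3] w 0.0512 j6 1.85
shift mm [-2.2 31.8 -3.7] rot [-0.002 -0.004 -0.004]
```

Call:
send_rows --pt "-1 12 -4 0 0 -0.004 0.4" --pt "1 12 0 0 0 0 0.4" --pt "0 8 0 0 0 0 0.4" --pt "0 0 0 0 0 0 0.4"

```text
time_s: 33.7
position: [0.627, 0.3587, 0.031]
ee_rot: [[-0.99, 0.006, 0.139], [-0.139, 0.0, -0.99], [-0.006, -1.0, 0.0]]
contact_force: [-0.2, 0.6, -0.2]
grip_width: 0.0513
```

```bash
python3 d.py 0.6265 0.3595 0.028 0.145
```

```text
t 33.7 p [0.627  0.3587 0.031 ] cur yaw 0.139 F [-0.2  0.6 -0.2] w 0.0513 j6 1.86
shift mm [ 0.4  3.  -0.9] rot [-0.    -0.006 -0.006]
```

Call:
send_rows --pt "1 4 -1 0 0 -0.006 0.6" --pt "0 0 0 0 0 0 1" --pt "0 0 0 0 0 0 1" --pt "0 0 0 0 0 0 1" --pt "0 0 0 0 0 0 1"

```text
time_s: 34.2
position: [0.6274, 0.3602, 0.0287]
ee_rot: [[-0.99, 0.002, 0.139], [-0.139, 0.001, -0.99], [-0.002, -1.0, -0.0]]
contact_force: [-0.4, -0.5, -0.9]
grip_width: 0.0135
```

Call:
send_rows --pt "0 -20 0 0 0 0 1" --pt "0 -35 0 0 0 0 1" --pt "0 -38 0 0 0 0 1" --pt "0 0 0 0 0 0 1"

```text
time_s: 34.6
position: [0.6246, 0.3595, 0.1239]
ee_rot: [[-0.99, -0.004, 0.139], [-0.139, -0.002, -0.99], [0.004, -1.0, 0.001]]
contact_force: [1.4, 0.6, -1.5]
grip_width: 0.0133
```

```bash
python3 d.py 0.603 -0.029 0.125 -0.055; python3 -c "
from h import *
cam('wrist','w22')"
```

```text
t 34.6 p [0.6246 0.3595 0.1239] cur yaw 0.140 F [ 1.4  0.6 -1.5] w 0.0133 j6 1.86
shift mm [ 75.6  -0.4 381.7] rot [-0.001  0.195  0.004]
```

View pics/w22.png

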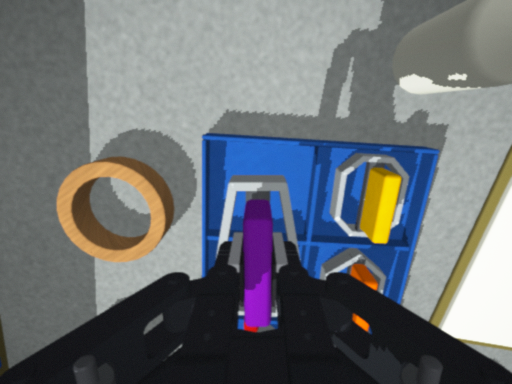

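Call:
send_rows --pt "8 -2 43 0 0.1 0 1" --pt "4 -2 44 0 0.095 0 1" --pt "0 -2 44 0 0 0 1" --pt "0 -2 44 0 0 0 1" --pt "0 -2 44 0 0 0 1"

```text
time_s: 35.15
position: [0.6039, 0.1385, 0.1239]
ee_rot: [[-0.998, -0.019, -0.052], [0.053, -0.003, -0.999], [0.019, -1.0, 0.004]]
contact_force: [0.9, 0.7, -2.4]
grip_width: 0.0131
```

```bash
python3 d.py 0.603 -0.029 0.125 -0.055
```

```text
t 35.1 p [0.6039 0.1385 0.1239] cur yaw 3.089 F [ 0.9  0.7 -2.4] w 0.0131 j6 1.74
shift mm [ -7.9  -0.5 167.3] rot [-0.004  0.002  0.019]
```

Call:
send_rows --pt "-2 -2 42 0 0 0.019 1" --pt "-2 -2 42 0 0 0 1" --pt "-2 0 42 0 0 0 1" --pt "-2 10 30 0 0 0 1" --pt "0 0 0 0 0 0 1"

```text
time_s: 35.65
position: [0.5943, -0.029, 0.1099]
ee_rot: [[-0.998, -0.016, -0.058], [0.058, -0.006, -0.998], [0.015, -1.0, 0.007]]
contact_force: [-0.3, 0.8, -3.3]
grip_width: 0.0126
```

```bash
python3 d.py 0.603 -0.029 0.037 -0.055
```

```text
t 35.6 p [ 0.5943 -0.029   0.1099] cur yaw 3.084 F [-0.3  0.8 -3.3] w 0.0126 j6 1.47
shift mm [-9.7 72.8 -1. ] rot [-0.007 -0.003  0.015]
```

Call:
send_rows --pt "-9 15 -1 -0.007 0 0.015 1" --pt "0 25 0 0 0 0 1" --pt "0 18 0 0 0 0 1" --pt "0 8 0 0 0 0 1" --pt "0 0 0 0 0 0 1"

```text
time_s: 36.15
position: [0.599, -0.0273, 0.037]
ee_rot: [[-0.998, -0.008, -0.061], [0.061, 0.004, -0.998], [0.008, -1.0, -0.003]]
contact_force: [0.1, 0.3, -1.8]
grip_width: 0.0128
```

```bash
python3 d.py 0.603 -0.029 0.037 -0.055
```

```text
t 36.1 p [ 0.599  -0.0273  0.037 ] cur yaw 3.081 F [ 0.1  0.3 -1.8] w 0.0128 j6 1.47
shift mm [-4.1 -0.   1.4] rot [ 0.003 -0.006  0.008]
```

Call:
send_rows --pt "0 1 0 0.003 0 0.008 1" --pt "0 0 0 0 0 0 0.4" --pt "0 0 0 0 0 0 0.4" --pt "0 0 0 0 0 0 0.4"

```text
time_s: 36.55
position: [0.6019, -0.0266, 0.0405]
ee_rot: [[-0.998, 0.006, -0.059], [0.059, -0.001, -0.998], [-0.006, -1.0, 0.0]]
contact_force: [-0.3, 0.2, 0.3]
grip_width: 0.0512
```

Call:
send_rows --pt "0 -20 0 0 0 0 0.4" --pt "0 -40 0 0 0 0 0.4" --pt "0 -40 0 0 0 0 0.4" --pt "0 -30 0 0 0 0 0.4" --pt "10 -20 0 0 0 0 0.3"

```text
time_s: 37.05
position: [0.5905, -0.0254, 0.195]
ee_rot: [[-0.998, 0.005, -0.06], [0.06, 0.001, -0.998], [-0.005, -1.0, -0.001]]
contact_force: [-0.7, 0.1, 0.2]
grip_width: 0.0597
```

```bash
python3 plate.py purple 0.012 w23; python3 - <<'E'
from h import *
show(); cam("top","top5"); c=cam("scene","sc3"); im=cv2.resize(c['image'][130:300,90:390],None,fx=2.6,fy=2.6,interpolation=cv2.INTER_CUBIC); cv2.imwrite('pics/scz3.png',im[:,:,::-1])
E
```

```text
blob [252 149  14  60 751] [258.6 178.7] [ 0.5984 -0.0272] d 0.008
rect(top plane) mid 0.5995 -0.0272 L 61.9 W 13.6 yaw -0.057
bright face mid 0.5966 -0.0259 L 56.2 W 12.3 yaw -0.032 thr 97.0
t 37.1 p [ 0.5909 -0.0254  0.1988] j [-0.1622  0.1704  1.7309  0.0012  1.2319  1.4674] F [0.6162 0.4171 2.0097] w 0.0598
[[-0.9982  0.0085 -0.0592]
 [ 0.0592 -0.0002 -0.9982]
 [-0.0085 -1.     -0.0003]]
```

View pics/w23.png

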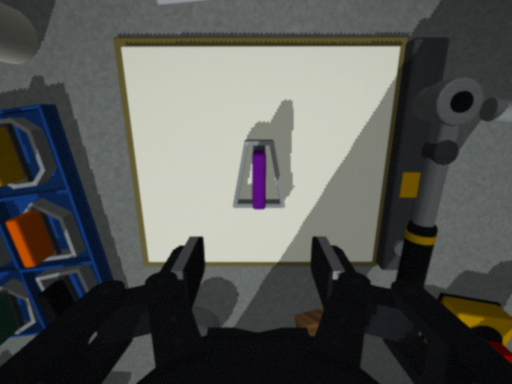

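View pics/scz3.png

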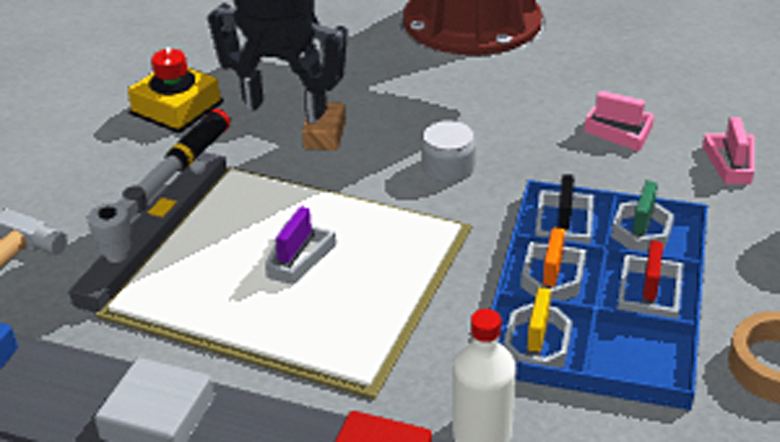

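```bash
python3 - <<'E'
from h import *
c=cam("top"); s=cam("scene")
im=cv2.resize(c["image"][145:240,165:240],None,fx=6,fy=6,interpolation=cv2.INTER_CUBIC)
im2=cv2.resize(s["image"][190:245,300:365],None,fx=8,fy=8,interpolation=cv2.INTER_CUBIC)
cv2.imwrite("pics/tz5.png",im[:,:,::-1]);cv2.imwrite("pics/sz5.png",im2[:,:,::-1])
def tri(a,b):
    (o1,d1),(o2,d2)=a,b; d1=d1/np.linalg.norm(d1);d2=d2/np.linalg.norm(d2)
    A=np.stack([d1,-d2],1); t=np.linalg.lstsq(A,o2-o1,rcond=None)[0]; return (o1+t[0]*d1+o2+t[1]*d2)/2, np.linalg.norm(o1+t[0]*d1-o2-t[1]*d2)
for k in ("red","green","orange","yellow","purple"):
    r=[]
    for n,cc,bx in (("t",c,(165,345,145,240)),("s",s,(190,370,190,290))):
        bs=[b for b in blobs(mask(cc,k,90,25),15) if bx[0]<b[1][0]<bx[1] and bx[2]<b[1][1]<bx[3]]
        print(k,n,[(b[0].tolist(),np.round(b[1],1).tolist()) for b in bs])
E
```

```text
red t [([290, 165, 17, 7, 23], [297.2, 169.2]), ([183, 185, 6, 17, 84], [185.3, 193.0]), ([334, 213, 8, 3, 20], [337.1, 214.2])]
red s [([338, 222, 7, 24, 118], [340.7, 233.5]), ([271, 249, 12, 13, 131], [276.3, 254.7])]
green t [([190, 214, 4, 16, 52], [191.2, 221.1])]
green s [([334, 200, 9, 20, 106], [337.7, 209.5])]
orange t [([212, 182, 6, 17, 76], [214.2, 190.0])]
orange s [([299, 217, 8, 23, 125], [302.4, 228.4])]
yellow t [([246, 135, 27, 76, 173], [252.4, 179.8]), ([210, 155, 6, 18, 69], [212.0, 163.5]), ([336, 177, 2, 9, 17], [336.5, 180.8]), ([329, 190, 3, 24, 28], [330.6, 202.9]), ([335, 190, 9, 4, 24], [339.2, 191.6])]
yellow s [([127, 216, 144, 67, 611], [208.1, 259.2]), ([293, 240, 9, 25, 144], [297.0, 252.0])]
purple t [([289, 173, 4, 10, 36], [290.4, 177.7])]
purple s [([196, 209, 14, 22, 185], [202.4, 220.1])]
```

View pics/tz5.png

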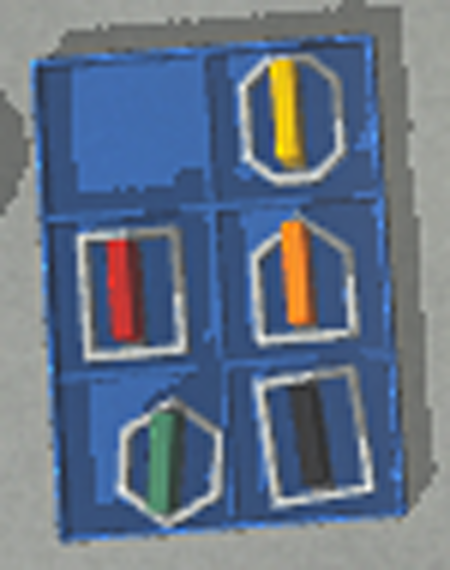

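View pics/sz5.png

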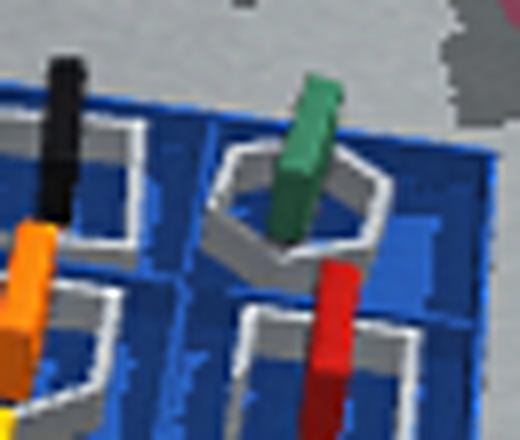

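Call:
send_rows --pt "21 0 -37 0 0 0 0.4" --pt "21 0 -37 0 0 0 0.4" --pt "21 0 -37 0 0 0 0.4" --pt "21 0 -37 0 0 0 0.4" --pt "21 0 -37 0 0 0 0.4"

```text
time_s: 37.8
position: [0.4895, 0.1665, 0.1802]
ee_rot: [[-0.997, -0.017, -0.071], [0.071, -0.0, -0.997], [0.017, -1.0, 0.001]]
contact_force: [0.3, -0.3, -0.4]
grip_width: 0.0511
```

Call:
send_rows --pt "21 0 -40 0 -0.07 0 0.4" --pt "21 0 -43 0 -0.07 0 0.4" --pt "15 0 -43 0 0 0 0.4" --pt "0 0 0 0 0 0 0.4"

```text
time_s: 38.2
position: [0.4225, 0.2992, 0.1721]
ee_rot: [[-0.996, -0.031, 0.079], [-0.079, -0.004, -0.997], [0.031, -1.0, 0.001]]
contact_force: [0.4, -0.6, -0.3]
grip_width: 0.0515
```

```bash
python3 plate.py green 0.004 w24; python3 -c "
from h import *
show()
im=cv2.imread('pics/w24.png'); cv2.imwrite('pics/w24z.png',cv2.resize(im[100:260,130:400],None,fx=2.9,fy=2.9,interpolation=cv2.INTER_CUBIC))"
```

```text
blob [222 147  20  64 897] [231.3 178. ] [0.4281 0.3253] d 0.027
rect(top plane) mid 0.4291 0.3248 L 63.4 W 14.2 yaw -0.034
bright face mid 0.426 0.326 L 57.0 W 11.9 yaw -0.040 thr 90.0
t 38.25 p [0.4231 0.2971 0.1716] j [0.4712 0.0672 1.9    0.0095 1.2053 1.9604] F [-0.7515 -0.1054 -0.6278] w 0.0512
[[-0.9965 -0.0315  0.078 ]
 [-0.0779 -0.0062 -0.9969]
 [ 0.0319 -0.9995  0.0037]]
```

View pics/w24.png

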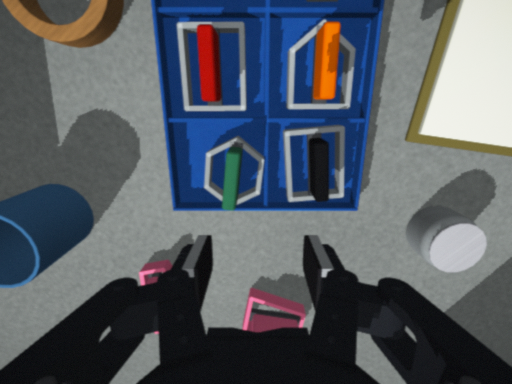

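```bash
python3 - <<'E'
from h import *
c=cam("top")
def tri(a,b):
    (o1,d1),(o2,d2)=a,b; d1=d1/np.linalg.norm(d1);d2=d2/np.linalg.norm(d2)
    t=np.linalg.lstsq(np.stack([d1,-d2],1),o2-o1,rcond=None)[0]; return (o1+t[0]*d1+o2+t[1]*d2)/2, np.linalg.norm(o1+t[0]*d1-o2-t[1]*d2)
w=cam("wrist"); s=cam("scene")
im=cv2.resize(s["image"][190:245,300:365],None,fx=8,fy=8,interpolation=cv2.INTER_CUBIC);cv2.imwrite("pics/sz6.png",im[:,:,::-1])
z=cv2.resize(w["image"][110:220,160:380],None,fx=3.6,fy=3.6,interpolation=cv2.INTER_CUBIC);cv2.imwrite("pics/w25.png",z[:,:,::-1])
for k in ("green","red","orange"):
    b=[b for b in blobs(mask(s,k,90,25),15) if 290<b[1][0]<370 and 190<b[1][1]<290][0]
    d=[q for q in blobs(mask(w,k,90,25),200) if 180<q[1][0]<350 and q[1][1]<215][0]
    print(k,b[1],d[1],tri(ray(s,*b[1]),ray(w,*d[1])))
E
```

```text
green [337.6604 209.4623] [227.2618 179.4896] (array([0.4248, 0.326 , 0.0367]), np.float64(0.0010149978749324953))
red [340.7373 233.4661] [203.9242  64.4087] (array([0.5316, 0.3514, 0.0404]), np.float64(0.000771264880226325))
orange [302.4677 228.3387] [320.8282  62.0552] (array([0.5418, 0.2469, 0.0399]), np.float64(0.00015672917723610273))
```

View pics/w25.png

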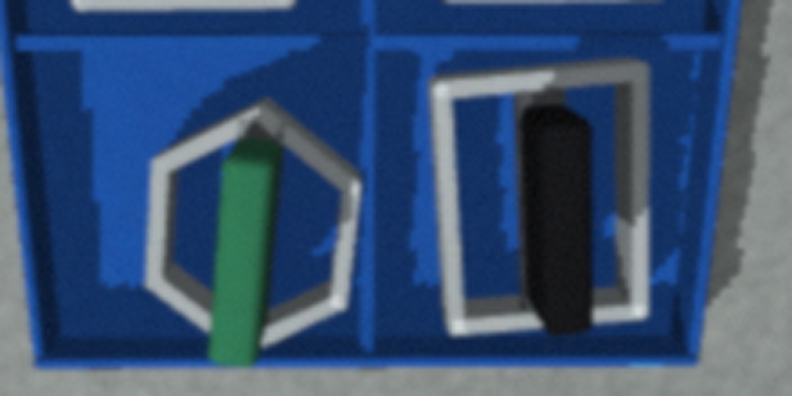

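Call:
send_rows --pt "8 -4 43 0 -0.15 0.03 0" --pt "15 -4 41 0 -0.15 0 0" --pt "21 -4 39 0 -0.15 0 0" --pt "26 -4 35 0 0 0 0" --pt "26 -4 35 0 0 0 0"

```text
time_s: 38.9
position: [0.4005, 0.0746, 0.1912]
ee_rot: [[-0.878, 0.0, 0.48], [-0.48, -0.003, -0.878], [0.002, -1.0, 0.003]]
contact_force: [0.7, -0.2, -0.4]
grip_width: 0.0857
```

Call:
send_rows --pt "26 -4 35 0 0 0 0" --pt "26 -4 35 0 0 0 0" --pt "26 -2 35 0 0 0 0" --pt "26 0 35 0 0 0 0" --pt "26 0 35 0 0 0 0"

```text
time_s: 39.4
position: [0.3653, -0.1573, 0.2038]
ee_rot: [[-0.885, 0.006, 0.466], [-0.466, -0.008, -0.885], [-0.001, -1.0, 0.01]]
contact_force: [0.5, -0.5, -0.5]
grip_width: 0.0856
```

```bash
python3 d.py 0.353 -0.3075 0.17 0.55
```

```text
t 39.4 p [ 0.3653 -0.1573  0.2038] cur yaw 0.485 F [ 0.5 -0.5 -0.5] w 0.0856 j6 0.51
shift mm [ 81.   34.9 126.8] rot [-0.01  -0.065 -0.001]
```

Call:
send_rows --pt "24 8 38 -0.01 -0.065 0 0" --pt "24 8 36 0 0 0 0" --pt "24 8 36 0 0 0 0" --pt "12 5 14 0 0 0 0" --pt "0 0 0 0 0 0 0"

```text
time_s: 39.9
position: [0.347, -0.3265, 0.1756]
ee_rot: [[-0.864, 0.004, 0.503], [-0.503, -0.005, -0.864], [-0.001, -1.0, 0.006]]
contact_force: [0.1, -0.1, -0.9]
grip_width: 0.0852
```

```bash
cat > st.py <<'E'
from h import *
import sys
s=bot.read_state(); c=cam('wrist',sys.argv[1]); zz=float(sys.argv[2])
for b in blobs(mask(c,"red",110,50),300):
    r=np.argwhere(b[2])[:,::-1].astype(np.float32); (x,y),rad=cv2.minEnclosingCircle(r); p=onz(c,x,y,zz)
    if np.hypot(*(p[:2]-s["position"][:2]))<.1: print(b[0],np.round([x,y,rad],1),p)
E
python3 st.py w26 0.075; python3 d.py 0.353 -0.3075 0.05 0.55
```

```text
[ 217  157   49   49 1698] [241.6 181.3  24.7] [ 0.3521 -0.3077  0.075 ]
t 40.0 p [ 0.3472 -0.3255  0.1759] cur yaw 0.528 F [-0.1 -0.6 -0.7] w 0.0855 j6 0.14
shift mm [-13.9 125.8 -13.5] rot [-0.006 -0.022 -0.001]
```

View pics/w26.png

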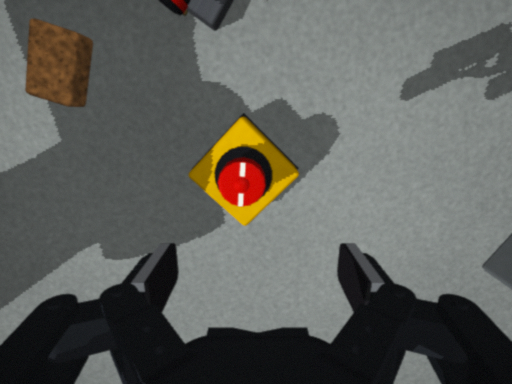

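Call:
send_rows --pt "-14 10 -13 -0.006 -0.02 0 0" --pt "0 30 0 0 0 0 0" --pt "0 0 0 0 0 0 0"

```text
time_s: 40.25
position: [0.3526, -0.3035, 0.1346]
ee_rot: [[-0.854, 0.002, 0.521], [-0.521, 0.003, -0.854], [-0.003, -1.0, -0.001]]
contact_force: [-1.1, 1.3, -0.8]
grip_width: 0.0854
```

```bash
python3 d.py 0.3527 -0.3077 0.05 0.55;python3 st.py w27 0.075
```

```text
t 40.2 p [ 0.3526 -0.3035  0.1346] cur yaw 0.548 F [-1.1  1.3 -0.8] w 0.0854 j6 0.16
shift mm [ 2.3 84.6  3.8] rot [ 0.001 -0.002 -0.003]
[ 233  185   57   57 2305] [261.  213.1  28.4] [ 0.3528 -0.3069  0.075 ]
```

Call:
send_rows --pt "2 20 4 0 0 0 0" --pt "0 25 0 0 0 0 0" --pt "0 20 0 0 0 0 0" --pt "0 8 0 0 0 0 0" --pt "0 0 0 0 0 0 0"

```text
time_s: 40.8
position: [0.3607, -0.3073, 0.0691]
ee_rot: [[-0.849, 0.013, 0.528], [-0.528, -0.007, -0.849], [-0.007, -1.0, 0.013]]
contact_force: [-0.2, -0.6, 0.7]
grip_width: 0.0851
```

```bash
python3 d.py 0.3527 -0.3073 0.05 0.55
```

```text
t 40.8 p [ 0.3607 -0.3073  0.0691] cur yaw 0.557 F [-0.2 -0.6  0.7] w 0.0851 j6 0.15
shift mm [ 6.9 19.  -4.5] rot [-0.013  0.007 -0.007]
```

Call:
send_rows --pt "7 5 -4 -0.013 0 -0.007 0" --pt "0 8 0 0 0 0 0" --pt "0 6 0 0 0 0 0" --pt "0 0 0 0 0 0 0"

```text
time_s: 41.2
position: [0.3544, -0.3093, 0.0525]
ee_rot: [[-0.848, 0.003, 0.529], [-0.53, -0.004, -0.848], [-0.001, -1.0, 0.006]]
contact_force: [-0.1, 0.5, 0.8]
grip_width: 0.0854
```

```bash
python3 d.py 0.3527 -0.3073 0.05 0.55
```

```text
t 41.2 p [ 0.3544 -0.3093  0.0525] cur yaw 0.558 F [-0.1  0.5  0.8] w 0.0854 j6 0.15
shift mm [ 0.4  2.5 -2.6] rot [-0.006  0.008 -0.001]
```

Call:
send_rows --pt "0 2 -3 0 0 0 0.2" --pt "0 0 0 0 0 0 0.4" --pt "0 0 0 0 0 0 0.5" --pt "0 0 0 0 0 0 1" --pt "0 0 0 0 0 0 1"

```text
time_s: 41.7
position: [0.3529, -0.307, 0.051]
ee_rot: [[-0.849, 0.004, 0.529], [-0.529, -0.005, -0.849], [-0.001, -1.0, 0.006]]
contact_force: [-0.3, -0.6, -0.8]
grip_width: 0.0425
```

```bash
python3 d.py 0.3527 -0.3073 0.05 0.55; python3 -c "
from h import *
cam('wrist','w28')
c=cam('scene'); im=cv2.resize(c['image'][120:200,110:210],None,fx=7,fy=7,interpolation=cv2.INTER_CUBIC); cv2.imwrite('pics/scst.png',im[:,:,::-1])"
```

```text
t 41.7 p [ 0.3529 -0.307   0.051 ] cur yaw 0.558 F [-0.3 -0.6 -0.8] w 0.0425 j6 0.15
shift mm [0.3 1.  0.2] rot [-0.006  0.008 -0.001]
```

View pics/w28.png

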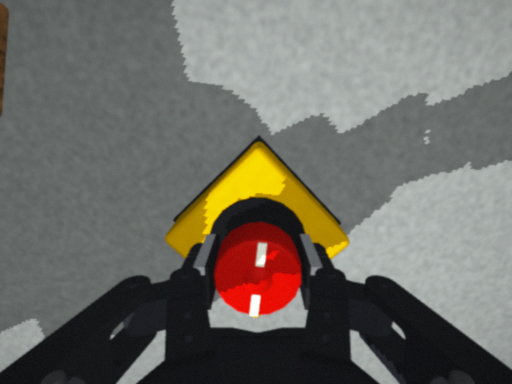

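View pics/scst.png

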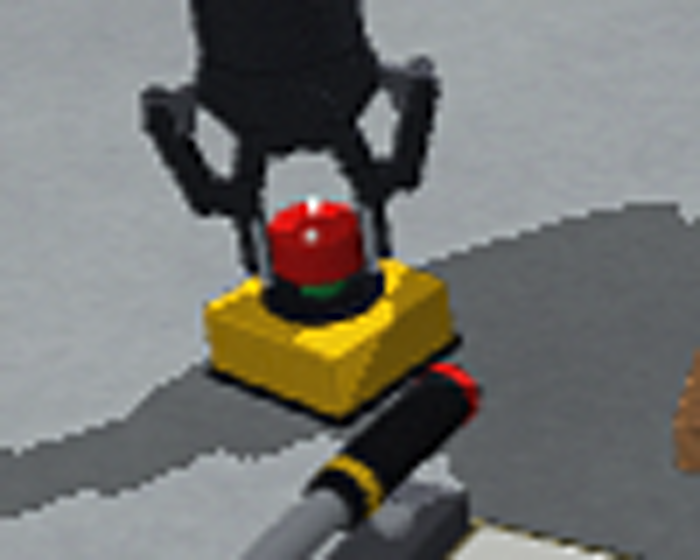

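Call:
send_rows --pt "0 -1 0 0 0.1 0 1" --pt "0 -2 0 0 0.12 0 1" --pt "0 -2 0 0 0.12 0 1"

```text
time_s: 42.1
position: [0.3532, -0.3079, 0.0561]
ee_rot: [[-0.979, 0.005, 0.205], [-0.205, -0.007, -0.979], [-0.003, -1.0, 0.008]]
contact_force: [-0.4, -1.0, -3.0]
grip_width: 0.0425
```

```bash
python3 d.py 0.3527 -0.3073 0.055 0.55
```

```text
t 42.1 p [ 0.3532 -0.3079  0.0561] cur yaw 0.207 F [-0.4 -1.  -3. ] w 0.0425 j6 0.50
shift mm [ 0.4  1.1 -0.7] rot [-0.008 -0.343 -0.003]
```

Call:
send_rows --pt "0 -2 0 0 0.12 0 1" --pt "0 -2 0 0 0.12 0 1" --pt "0 -2 0 0 0.12 0 1" --pt "0 -1 0 0 0.06 0 1"

```text
time_s: 42.5
position: [0.353, -0.309, 0.0612]
ee_rot: [[-0.974, 0.005, -0.226], [0.226, -0.011, -0.974], [-0.008, -1.0, 0.01]]
contact_force: [4.3, -1.9, -10.6]
grip_width: 0.0425
```

```bash
python3 d.py 0.3527 -0.3073 0.06 0.55; python3 -c "
from h import *
cam('wrist','w29')"
```

```text
t 42.5 p [ 0.353  -0.309   0.0612] cur yaw 2.914 F [  4.3  -1.9 -10.6] w 0.0425 j6 0.93
shift mm [ 0.7  1.2 -1.6] rot [-0.01  -0.778 -0.008]
```

View pics/w29.png

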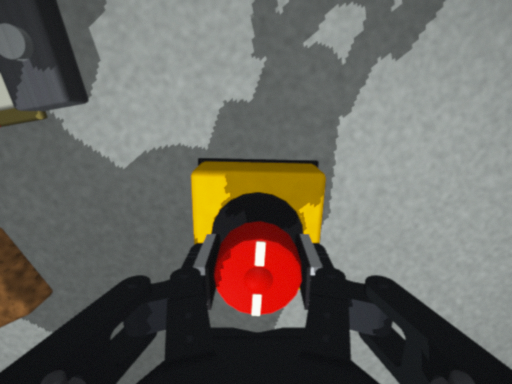

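Call:
send_rows --pt "0 0 0 0 0 0 0.2" --pt "0 0 0 0 0 0 0" --pt "0 0 0 0 0 0 0" --pt "0 -15 0 0 0 0 0" --pt "0 -25 0 0 0 0 0"

```text
time_s: 43.05
position: [0.3506, -0.3056, 0.0991]
ee_rot: [[-0.974, -0.0, -0.226], [0.226, -0.003, -0.974], [-0.0, -1.0, 0.003]]
contact_force: [-0.3, -0.4, 0.2]
grip_width: 0.0853
```

Call:
send_rows --pt "0 -40 0 0 0 0 0" --pt "0 -40 0 0 0 0 0" --pt "0 0 0 0 0 0 0"

```text
time_s: 43.35
position: [0.3517, -0.3066, 0.1855]
ee_rot: [[-0.974, 0.003, -0.227], [0.227, -0.006, -0.974], [-0.005, -1.0, 0.005]]
contact_force: [0.2, -1.2, 0.5]
grip_width: 0.085
```

```bash
python3 st.py w30 0.085; python3 - <<'E'
from h import *
show()
c=cam("top","top6"); s=cam("scene","sc4")
im=cv2.resize(s['image'][130:300,90:390],None,fx=2.6,fy=2.6,interpolation=cv2.INTER_CUBIC); cv2.imwrite('pics/scz4.png',im[:,:,::-1])
B=onz(c,343.3,153.4,.085)
for k in ("red","yellow"):
    for b in blobs(mask(c,k),8):
        if 325<b[1][0]<380 and 175<b[1][1]<220:
            q=onz(c,*b[1],.077); d=(q-B)[:2]; ang=np.arctan2(d[1],d[0]); print(k,b[1],"r %.3f"%np.linalg.norm(d),"bolt",0.9-((ang-(np.pi-0.055)+np.pi)%(2*np.pi)-np.pi))
w=cam("wrist")
def tri(a,b):
    (o1,d1),(o2,d2)=a,b; d1=d1/np.linalg.norm(d1);d2=d2/np.linalg.norm(d2)
    t=np.linalg.lstsq(np.stack([d1,-d2],1),o2-o1,rcond=None)[0]; return (o1+t[0]*d1+o2+t[1]*d2)/2, np.linalg.norm(o1+t[0]*d1-o2-t[1]*d2)
def rc(cc,f):
    for b in blobs(mask(cc,"red"),50):
        if f(b[1]): return b[1]
a=rc(s,lambda p:145<p[0]<165 and 135<p[1]<165); b=rc(w,lambda p:200<p[0]<320 and 100<p[1]<300); print(a,b,tri(ray(s,*a),ray(w,*b)))
E
```

```text
[ 235  171   48   48 1625] [258.5 194.5  24.1] [ 0.3529 -0.3087  0.085 ]
t 43.4 p [ 0.3505 -0.3053  0.1829] j [-0.8668 -0.0847  2.0275 -0.0015  1.1963  0.934 ] F [-0.0963 -0.979   0.1405] w 0.0854
[[-0.9738  0.0005 -0.2275]
 [ 0.2275 -0.0029 -0.9738]
 [-0.0012 -1.      0.0027]]
red [337.1 214.2] r 0.213 bolt 0.95335448498951
yellow [336.5 181. ] r 0.099 bolt 1.0841120170313214
yellow [339.35 191.65] r 0.134 bolt 0.9499883683532034
[154.2769 151.7   ] [262.6589 191.1112] (array([ 0.3509, -0.3087,  0.0766]), np.float64(0.0004421876449723761))
```

View pics/scz4.png

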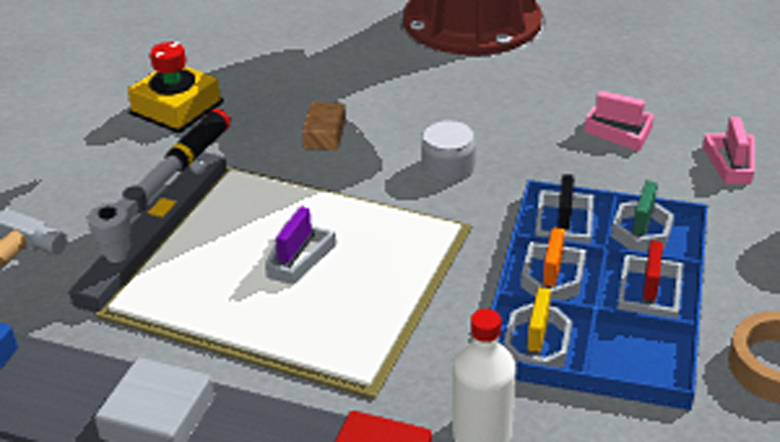

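View pics/w30.png

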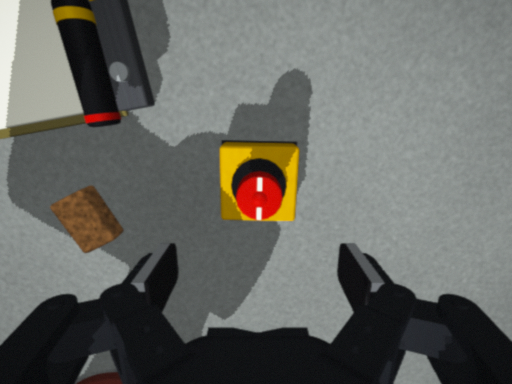

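View pics/top6.png

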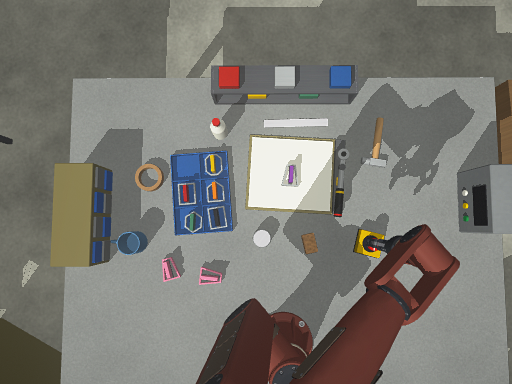

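Call:
send_rows --pt "0 -10 0 0 0 0 0" --pt "0 0 0 0 0 0 0" --pt "0 0 0 0 0 0 0" --pt "0 0 0 0 0 0 0"

```text
time_s: 43.95
position: [0.3458, -0.2999, 0.1836]
ee_rot: [[-0.974, -0.013, -0.228], [0.228, 0.013, -0.974], [0.015, -1.0, -0.009]]
contact_force: [0.6, -0.4, -0.5]
grip_width: 0.0859
```

```bash
python3 -c "
from rig import bot
print(bot.hand_in())"
```

```text
the job is handed in; nothing more can be done
None
```

I did every step in the required order and handed the job in at about 44 s of the 210 s allowed; no verdict came back.

**What I did**
- I pressed the mushroom until it locked down.
- I moved the red, yellow, orange and green dies to the four free compartments.
- I turned the wrench clockwise until the bolt was tight and the handle broke over, then eased off so it sprang straight.
- I laid the purple die in the middle of the pad and twisted the mushroom clockwise until it came up.

**Last checks**
- **Stop:** up. In the scene camera its head is at exactly the same pixel as at the start.
- **Bolt and wrench:** the bolt measures about 0.95 rad and the handle is straight.
- **Break-over:** the most the wrench bent was about 0.17 to 0.19 rad. I worked that out from the handle's position and the camera images, because there is no direct reading of that joint. The push force at that point had not dropped as much as I expected.
- **Purple die:** within about 5 mm of the pad's centre.
- **Tray:** the other five dies are in it and look flat. The green die was found about 17 mm from where I had put it, near the divider, most likely the announced knock. A close look showed it still flat on the floor, so I left it.
- **Bystanders and arm:** the bystanders look unmoved in the final top view, judged by eye. The arm was clear of everything when I handed in.

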